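# Put the washstand back in order

## Robot

A 7-joint arm with a two-finger parallel gripper is mounted at the origin on the work surface. World frame = base frame: x ahead of the robot, y to its left, z up, the work surface at z = 0. Lengths are in mm, angles in rad, forces in N, time in s.
With the tool pointing down it reaches from about 400 to 850 mm from the base axis. Payload 10.4 kg.
Tool frame: the origin (TCP) lies on the centre line of the jaws, within the pads' length; the fingertips stand 8 mm ahead of it and the grasp point (between the pads) lies 11 mm behind it (manip.nose_length is the distance from the TCP to the fingertips, in mm); z points along the fingers, y is the line along which they close (so a half turn about z gives the same grasp; the last joint's range is limited). The gripper opens to 85 mm and grips with 20 to 120 N. Pads are 22 mm wide; open, the fingers measure 114 mm over their backs; the gripper's body (76 mm by 85 mm) begins 54 mm behind the grasp point. The pads swing forward as they close: fully open they stand 13 mm farther back than shut.
Start: joints at [1.15, 0.332, -0.065, 1.46, 0.022, 1.35, -0.088], TCP at [242.142, -576.21, 239.338] pointing down, gripper open.
Joint ranges: [-2.6, 2.6], [-0.5, 2.12], [-1.47, 1.34], [0.16, 2.42], [-1.27, 4.41], [0.06, 2.06], [-2.6, 2.6]. Speed limits (rad/s): [2.22, 2.22, 2.79, 2.79, 3.14, 3.14, 3.14].

## Interface

Orientations are given as [roll, pitch, yaw] about the fixed x, y, z axes, in that order (R = Rz(yaw) Ry(pitch) Rx(roll)).
In Python, from rig import observe, optics, job, manip gives the robot as it stands.
- The arm moves only by the shell command python3 -m creep 'ROWS'. ROWS is JSON, a list of rows, each an object with "gripper": the opening, from 0 (shut) to 1 (fully open); "linear": the shift along the tool's x, y, z each as a share of 30 mm, from -1 to 1, a list of three; "dr": the turn, a rotation vector about the tool's x, y, z each as a share of 6 degrees, from -1 to 1, a list of three. A call has 1 to 12 rows; each row shifts and turns the commanded pose from where the row before left it, along the tool's axes as they then stand; what a row does not reach is not made up. A row lasts 1/12 s, in which the tool goes at most 41.7 mm and 7.16 degrees, less where a joint would pass 70% of its speed; a pose out of reach is approached as far as the arm can. A call with a number of a shift or a turn outside -1 to 1 is refused whole. A call with a gripper value outside its range is refused whole. The fingers move at their own pace and stop on an object; the grip force is fixed at half the most. Time passes only in rows, so rows that do not move let the fingers close. It gives the time, the measured TCP pose, the force, the opening and the grip force at its end, in the units of the state.
- observe(): the state, without advancing time (a new reading comes with each control period).
- optics.camera(name): name is "scene" or "top"; returns a dict with "img" (400x640x3 uint8, red, green, blue), "camera_matrix" (3x3 intrinsics, pixels), "R" (3x3) and "t" (3): a world point X has camera coordinates R X + t. Camera axes: x right, y down, z forward; pixel columns grow to the right and rows downward; lengths in mm; the calibration is good to about 2 mm. A picture is of the moment at which its call begins. There is no depth.
- job.finish_job(): hands the job in; it is judged then, once.
The state is a dict: "time_s": time; "joint_pos": joint angles; "qvel": joint speeds; "joint_torque": joint torques, N m; "tcp_pos": TCP position; "orientation": TCP orientation; "force": force on the tool from outside, world axes, zero at the start; "wrist_torque": the same for the moment, N m; "opening": finger opening in mm; "gripper_force": force on a finger pad.
Only numpy, scipy, OpenCV 4.12 (cv2) and the standard library are available. Lean on these libraries where they do the work, as an engineer would, in place of code of your own. Each camera call takes 0.05 s, during which the arm holds its last target. There are 200 camera calls.

## Task

The washstand has been wiped; put its things back in their own holders. Lay the soap flat in the middle of the blue soap dish and put the blue cover squarely over it, down inside the dish's rim; stand the white tumbler upright in its round white stand, and lay the razor's handle in both forks of the dark wooden rest, head and collar clear of the forks. Set the china down gently, leave the bowl, pump bottle and plant where they are, and let go of everything.

Things in the scene. Friction and masses are not known exactly. Their poses are not given: they have to be found in the camera images.
- soap: Loose bar of pale green soap, 78 (its x) x 50 (its y) x 26 mm high, edges rounded. Origin: centre of its underside. About 110 g.
- cover: Loose blue glazed china cover of the soap dish, an upside-down open box: 112 (x) x 82 (y) mm outside, roof at 42 mm, walls 5 mm (so 102 x 72 inside, 37 mm deep), with a bar grip on the middle of the roof 40 long (x), 20 thick (y), rising from 41 to 69 mm. Origin: centre of its lower edge. About 260 g.
- tumbler: Loose white china tooth tumbler without handle, upright, 85 mm high, 60 mm across at the rim tapering to 48 mm at the foot, wall 4 mm. Origin: centre of its foot. About 240 g.
- razor: Loose chromed razor lying on the counter. Round handle 14 mm thick and 92 mm long along its x; at the +x end a cross head 42 (y) x 11 (x) x 20 mm (z), at the -x end a dark butt collar 20 mm across and 10 mm long; head and collar carry the handle level, axis 10 mm above the counter. Origin: on the axis, middle of the handle (so the bare handle is x from -46 to +46 mm). About 90 g.
- dish: Soap dish, blue glazed china like the cover, stuck fast to the counter: shallow tray 140 (x) x 108 (y) mm, rim 14 mm high and 5 mm thick, inside 130 x 98 mm, floor at 5 mm, three low drain ribs in the middle on which the soap lies at 8 mm. The cover goes inside the rim, down on the floor, over the soap, long side along x. Origin: centre of its underside.
- saucer: Tumbler stand, stuck fast: round white china saucer 94 mm across, floor at 5 mm, rim 12 mm high, inside about 80 mm across at the floor. Origin: centre of its underside.
- rest: Razor rest of dark walnut, stuck fast: base 70 (x) x 56 (y) x 8 mm with two V forks, 10 mm thick, at x = -27 and +27 mm (44 mm clear between). V sides 30 degrees from upright, spreading along y, open 32 mm wide at their top at 46 mm. The handle lies along x in both Vs, its axis then at 32 mm, head (at either end) and collar outside the forks. Origin: centre of its underside.
- bowl: Bystander: small dark turned wooden bowl, 104 mm across, 50 mm high, loose. Origin: centre of its underside.
- pump: Bystander: amber pump bottle, 60 mm across, 140 mm high, loose. Origin: centre of its underside.
- plant: Bystander: succulent in a terracotta pot, 76 mm across, about 105 mm high, loose. Origin: centre of its underside.
There are look-alikes about, which are no part of the job. There is more than one size of the cover; the one meant has the size given above.

How it is judged:
By the outcome, as a careful person would: the job done as asked, in the order asked, and still so for the second after the job is handed in, with the robot touching nothing.
It also fails if it takes over 128 s, if anything falls off the work surface, if the arm or the gripper's body presses on something with over 40 N, if the wrist force passes 120 N, or if a joint passes its speed limit or range.

## Working session

There is one attempt and no reset: what is moved stays moved. The work goes in short steps, Python scripts to look and compute and a shell command to move; the robot and the scene stay as the last step left them, time stands still between calls to the robot, and variables do not carry over. Pictures are saved under pics/ and viewed, at most 14 in all, crops included, and the job is handed in when it is done.

```bash
ls; mkdir -p pics
python3 - <<'E'
from rig import observe, optics, job, manip
import cv2,numpy as np
s=observe(); print(s)
for n in("scene","top"):
    c=optics.camera(n); cv2.imwrite(f"pics/{n}0.png",c["img"][:,:,::-1]); np.savez(f"pics/{n}0.npz",**c)
    print(n,c["camera_matrix"].tolist(),np.round(c["R"],3).tolist(),np.round(c["t"],1).tolist())
E
```

```text
pics
{'time_s': 0.0, 'joint_pos': array([ 1.15040183,  0.33286288, -0.06474947,  1.46092926,  0.02158198,
        1.34986618, -0.0884963 ]), 'qvel': array([ 0.00078984,  0.00189754, -0.00041829, -0.00031754,  0.00172408,
        0.00042914,  0.001703  ]), 'joint_torque': array([-1.86951011e-04, -6.25452375e+01,  4.90501116e-02, -3.91601264e+01,
        1.61408808e-02,  9.87851643e-03,  2.02619566e-05]), 'tcp_pos': array([ 242.01017792, -575.8641439 ,  238.52739786]), 'orientation': array([-3.14022193e+00,  2.84067149e-05,  3.97861763e-01]), 'force': array([ 0.80813967, -0.18550164,  0.34212276]), 'wrist_torque': array([0.00482714, 0.00508475, 0.01967617]), 'gripper_force': 0.0, 'opening': 85.18373613957367}
scene [[399.55182565802704, 0.0, 320.1947590049831], [0.0, 399.55182565802704, 195.54518949476545], [0.0, 0.0, 1.0]] [[0.12, 0.993, 0.005], [0.816, -0.095, -0.571], [-0.566, 0.073, -0.821]] [-134.3, -423.1, 1344.7]
top [[447.1641410854983, 0.0, 319.78028748750734], [0.0, 447.1641410854983, 192.57023327388518], [0.0, 0.0, 1.0]] [[0.038, -0.999, 0.006], [-0.979, -0.038, -0.202], [0.202, 0.002, -0.979]] [48.7, 544.4, 1142.5]
```

View pics/scene0.png

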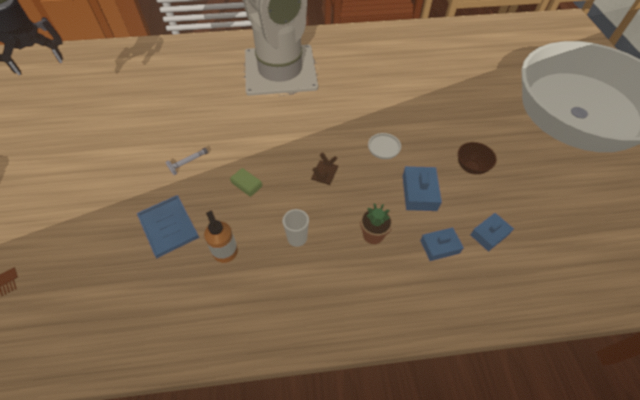

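View pics/top0.png

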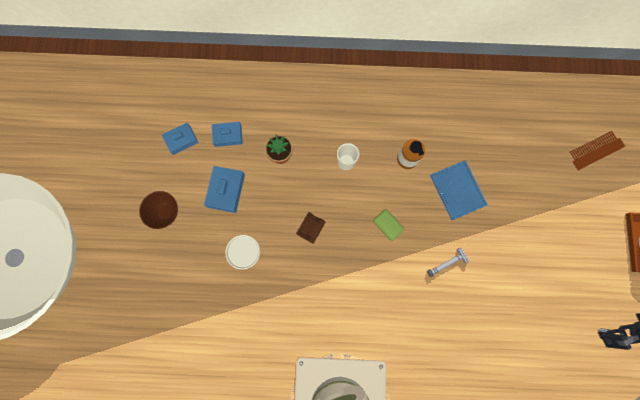

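Top view: the blue dish is at (459,190), with three blue covers at (180,138), (227,133) and (225,189), the last one largest. The soap is at (389,225), saucer (242,252), rest (311,227), razor (447,264), tumbler (347,156), bowl (158,210), pump (411,152) and plant (278,149). The scene view shows the same things.

```bash
cat > h.py <<'E'
import cv2,numpy as np
from rig import observe, optics, job, manip
def grab(n,save=None):
    c=optics.camera(n)
    if save: cv2.imwrite(f"pics/{save}.png",c["img"][:,:,::-1])
    return c
def ray(c,uv,z):
    uv=np.atleast_2d(np.float64(uv)); K,R,t=c["camera_matrix"],c["R"],c["t"]
    d=np.c_[uv,np.ones(len(uv))]@np.linalg.inv(K).T@R
    o=-R.T@t; return (o+d*((z-o[2])/d[:,2])[:,None])
def proj(c,X):
    p=(np.atleast_2d(X)@c["R"].T+c["t"])@c["camera_matrix"].T; return p[:,:2]/p[:,2:]
def masks(img):
    hsv=cv2.cvtColor(img,cv2.COLOR_RGB2HSV)
    f=lambda a,b: cv2.inRange(hsv,a,b)
    return dict(blue=f((98,70,30),(125,255,255)),green=f((30,80,50),(60,255,255)),dark=f((0,60,0),(14,255,75)),white=f((0,0,120),(180,60,255)))
def blobs(m,amin=60,amax=6000):
    cs,_=cv2.findContours(m,cv2.RETR_EXTERNAL,cv2.CHAIN_APPROX_NONE)
    return [k[:,0] for k in cs if amin<cv2.contourArea(k)<amax]
def rect(c,k,z):
    P=ray(c,k,z)[:,:2].astype(np.float32); (x,y),(w,h),a=cv2.minAreaRect(P)
    if w<h: w,h,a=h,w,a+90
    return np.round([x,y,w,h,(a+90)%180-90],1)
E
python3 - <<'E'
from h import *
for n in("top","scene"):
    c=dict(np.load(f"pics/{n}0.npz")); 
    for name,m in masks(c["img"]).items():
        for k in blobs(m):
            u=k.mean(0)
            if 60<u[0]<560 and 90<u[1]<310:
                print(n,name,np.round(u),"z0",rect(c,k,0),"z42",rect(c,k,42)[:4])
a=dict(np.load("pics/top0.npz"))["img"]; b=dict(np.load("pics/scene0.npz"))["img"]
def cr(i,x,y,w,h,s): return cv2.resize(i[y:y+h,x:x+w],None,fx=s,fy=s,interpolation=cv2.INTER_CUBIC)
M=np.vstack([np.hstack([cr(a,370,135,130,150,3)[:300*2],cr(a,150,110,130,150,3)]),])
cv2.imwrite("pics/m1.png",M[:,:,::-1])
E
```

```text
top blue [224. 189.] z0 [554.2 337.9 118.9  90.5  -8.8] z42 [545.5 328.6 114.8  87.4]
top blue [458. 190.] z0 [ 577.8 -318.9  140.2  110.6   25. ] z42 [ 568.3 -305.7  135.4  106.8]
top blue [180. 138.] z0 [697.6 477.9  81.1  68.4 -59.4] z42 [684.  463.9  78.3  66.1]
top blue [227. 134.] z0 [716.3 344.1  82.1  67.7 -81.7] z42 [702.  334.7  79.2  65.4]
top green [388. 225.] z0 [ 470.6 -122.6   78.6   51.4   43.6] z42 [ 464.8 -116.1   75.9   49.7]
top dark [159. 211.] z0 [483.4 517.1  99.8  90.1  83.2] z42 [477.1 501.7  96.4  87. ]
top dark [279. 152.] z0 [667.5 190.3  66.7  42.1 -77. ] z42 [654.9 186.1  64.4  40.7]
top white [452. 261.] z0 [ 374.  -287.3  105.7   41.4  -62.3] z42 [ 371.5 -275.2  102.    40. ]
top white [242. 252.] z0 [381.6 275.4  92.7  89.5 -87.8] z42 [378.8 268.2  89.6  86.5]
top white [407. 160.] z0 [ 658.4 -174.6   60.8   34.8   61.7] z42 [ 646.2 -166.4   58.8   33.6]
top white [347. 156.] z0 [663.4  -5.6  77.3  60.1   1.7] z42 [650.9  -3.1  74.6  58.1]
scene blue [441. 243.] z0 [701.4 348.1  86.5  64.6 -81.8] z42 [721.9 331.   82.3  61.4]
scene blue [491. 231.] z0
[... 371 characters left out ...]
 -122.2   84.4   52.5   44.1] z42 [ 490.2 -116.5   80.3   49.9]
scene dark [375. 226.] z0 [632.6 198.1  66.   39.7  69.9] z42 [656.4 188.3  62.8  37.8]
scene dark [213. 223.] z0 [ 578.9 -207.9   68.5   33.3   35.4] z42 [ 605.3 -198.    65.1   31.7]
scene dark [325. 169.] z0 [437.7  95.9  91.7  55.1 -27.1] z42 [471.   91.   87.3  52.5]
scene dark [476. 158.] z0 [449.8 527.1 115.4  99.9 -18.1] z42 [482.5 501.3 109.8  95. ]
scene white [296. 227.] z0 [613.1  -2.5 103.8  65.7  -6.7] z42 [637.8  -2.6  98.7  62.5]
scene white [183. 161.] z0 [ 370.8 -285.   106.1   56.3  -71.1] z42 [ 407.4 -271.3  100.9   53.5]
scene white [384. 145.] z0 [372.7 276.2  96.3  94.   -6.6] z42 [409.2 262.6  91.6  89.5]
```

View pics/m1.png

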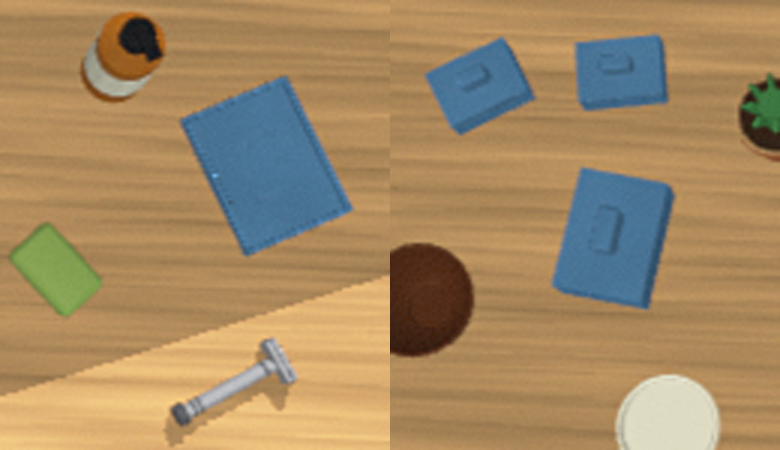

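```bash
cat >> h.py <<'E'
def box(c,k,H,ang,zb=0):
    """centre/size of a box silhouette: far edges lie at height H, near edges at zb (seen from camera foot)"""
    C=(-c["R"].T@c["t"])[:2]; lo=ray(c,k,zb)[:,:2]; hi=ray(c,k,H)[:,:2]; out=np.zeros(2); sz=[]
    for a in(ang,ang+90):
        e=np.array([np.cos(np.radians(a)),np.sin(np.radians(a))])
        s=1 if (lo.mean(0)-C)@e>0 else -1
        f=(hi@e*s).max()*s; n=(lo@e*s).min()*s; out+=e*(f+n)/2; sz.append(abs(f-n))
    return np.round(np.r_[out,sz],1)
E
python3 - <<'E'
from h import *
T,S=[dict(np.load(f"pics/{n}0.npz")) for n in("top","scene")]
def near(c,name,uv): return min(blobs(masks(c["img"])[name]),key=lambda k:np.hypot(*(k.mean(0)-uv)))
for n,m,H,ang,ut,us in[("cover","blue",42,-8.8,(224,189),(421,188)),("dish","blue",14,25.2,(458,190),(167,226)),("soap","green",26,43.8,(388,225),(246,182)),("tumbler","white",85,0,(347,156),(296,227)),("saucer","white",12,0,(242,252),(384,145)),("bowl","dark",50,0,(159,211),(476,158))]:
    print(n,box(T,near(T,m,ut),H,ang),box(S,near(S,m,us),H,ang))
h=cv2.cvtColor(T["img"],cv2.COLOR_RGB2HSV); print(h[222:234:4,300:322:5].tolist())
def cr(i,x,y,w,h,s): return cv2.resize(i[y:y+h,x:x+w],None,fx=s,fy=s,interpolation=cv2.INTER_CUBIC)
a,b=T["img"],S["img"]
M=np.vstack([np.hstack([cr(a,290,205,45,40,8),cr(b,303,145,45,40,8)]),np.hstack([cr(a,420,240,60,40,6),cr(b,160,140,60,40,6)])])
cv2.imwrite("pics/m2.png",M[:,:,::-1])
E
```

```text
cover [548.7 332.6 109.7  78.5] [548.  333.8 103.3  74.3]
dish [ 575.7 -316.8  138.5  104.9] [ 576.6 -315.8  127.5  102. ]
soap [ 469.  -120.2   77.7   45.6] [ 468.5 -120.2   66.3   40.5]
tumbler [649.4  -1.8  50.   53.3] [641.2  -1.8  50.2  62.5]
saucer [380.9 274.   89.1  90.3] [378.2 274.   87.5  90.6]
bowl [480.4 506.5  82.9  80. ] [468.8 508.4  68.5  73.4]
[[[17, 123, 188], [10, 154, 81], [10, 155, 79], [11, 165, 79], [12, 164, 73]], [[16, 142, 104], [11, 154, 83], [12, 166, 77], [12, 164, 84], [10, 154, 86]], [[10, 162, 74], [11, 143, 84], [12, 174, 79], [9, 157, 83], [14, 156, 95]]]
```

View pics/m2.png

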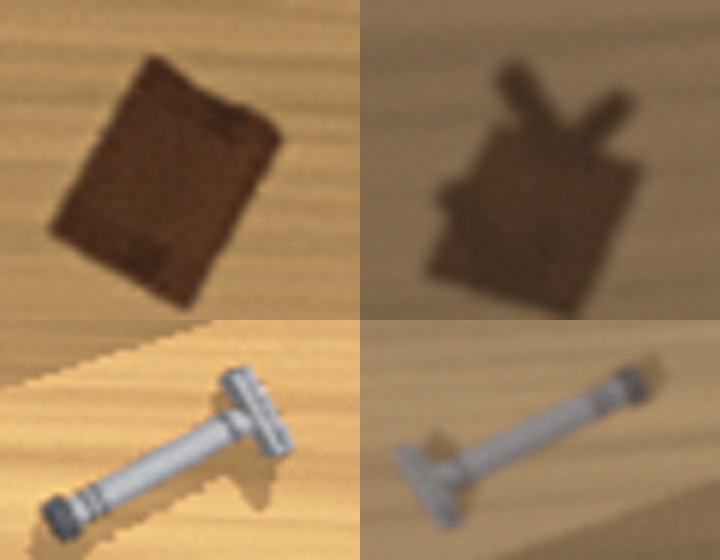

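The crops show the rest with its V forks at the lower-left and upper-right ends in the top view. The razor's collar is at top (430,273) and its head at (463,255).

```bash
cat >> h.py <<'E'
def go(x,y,z,yaw=None):
    """shift in rows (30 mm) and turn in rows (6 deg, about tool z) from the present measured pose"""
    s=observe(); p=s["tcp_pos"]; r,pi,w=s["orientation"]; from scipy.spatial.transform import Rotation as Ro
    R=Ro.from_euler("xyz",s["orientation"]).as_matrix(); d=np.array([x,y,z])-p
    print("pos",np.round(p,1),"rpy",np.round(np.degrees(s["orientation"]),1),"open",round(s["opening"],1),"t",round(s["time_s"],2))
    print("tool shift rows: now",np.round(R.T@d/30,2))
    if yaw is not None:
        dy=(yaw-np.degrees(w)+90)%180-90; R2=Ro.from_euler("z",dy,degrees=True).as_matrix()@R
        print("turn dr z rows",round(-dy/6,2),"shift after turn",np.round(R2.T@d/30,2),"j7",np.round(s["joint_pos"][6],2))
E
python3 - <<'E'
from h import *
T,S=[dict(np.load(f"pics/{n}0.npz")) for n in("top","scene")]
f=lambda P,o,s,c0:(np.array(P)-c0+.5)/s-.5+np.array(o)
tr=f([(50,230),(190,310),(282,130),(150,55)],(290,205),8,(0,0)); sr=f([(430,272),(578,312),(640,165),(495,125)],(303,145),8,(360,0))
print("rest top near z4",ray(T,tr[:2],4).round(1)[:,:2].tolist(),"far z46",ray(T,tr[2:],46).round(1)[:,:2].tolist())
P=ray(S,sr,8)[:,:2]; print("rest scene z8",P.round(1).tolist(),P.mean(0))
for n,c,q in(("top",T,f([(62,518),(257,410)],(420,240),6,(0,320))),("scene",S,f([(633,382),(427,487)],(160,140),6,(360,320)))):
    X=ray(c,q,10)[:,:2]; d=X[1]-X[0]; print("razor",n,X.round(1).tolist(),X.mean(0).round(1),np.hypot(*d),np.degrees(np.arctan2(d[1],d[0])))
go(469,-120,80,43.8-180); go(469,-120,80,43.8)
E
```

```text
rest top near z4 [[436.1, 131.0], [410.6, 81.9]] far z46 [[467.8, 53.2], [491.4, 98.2]]
rest scene z8 [[474.7, 54.0], [497.0, 101.2], [437.1, 130.8], [413.6, 83.3]] [455.6043134   92.31292959]
razor top [[343.6, -234.5], [395.0, -323.2]] [ 369.3 -278.8] 102.55056545452956 -59.909544158870794
razor scene [[340.8, -232.8], [394.0, -322.9]] [ 367.4 -277.8] 104.61895535965984 -59.470074789660714
pos [ 242.  -575.9  238.6] rpy [-179.9    0.    22.8] open 85.6 t 0.1
tool shift rows: now [ 12.86 -11.07   5.3 ]
turn dr z rows -3.5 shift after turn [15.98 -5.72  5.29] j7 -0.09
pos [ 242.  -575.9  238.6] rpy [-179.9    0.    22.8] open 85.6 t 0.1
tool shift rows: now [ 12.86 -11.07   5.3 ]
turn dr z rows -3.5 shift after turn [15.98 -5.72  5.29] j7 -0.09
```

```bash
python3 -m creep '[{"gripper":1,"linear":[0,0,0],"dr":[0,0,-1]},{"gripper":1,"linear":[0,0,0],"dr":[0,0,-1]},{"gripper":1,"linear":[0,0,0],"dr":[0,0,-1]},{"gripper":1,"linear":[0,0,0],"dr":[0,0,-0.5]},{"gripper":1,"linear":[0.8,-0.29,0.2],"dr":[0,0,0]},{"gripper":1,"linear":[0.8,-0.29,0.2],"dr":[0,0,0]},{"gripper":1,"linear":[0.8,-0.29,0.2],"dr":[0,0,0]},{"gripper":1,"linear":[0.8,-0.29,0.2],"dr":[0,0,0]},{"gripper":1,"linear":[0.8,-0.29,0.2],"dr":[0,0,0]},{"gripper":1,"linear":[0.8,-0.29,0.2],"dr":[0,0,0]},{"gripper":1,"linear":[0.8,-0.29,0.2],"dr":[0,0,0]},{"gripper":1,"linear":[0.8,-0.29,0.2],"dr":[0,0,0]}]'
python3 -m creep '[{"gripper":1,"linear":[0.8,-0.29,0.2],"dr":[0,0,0]},{"gripper":1,"linear":[0.8,-0.29,0.2],"dr":[0,0,0]},{"gripper":1,"linear":[0.8,-0.29,0.2],"dr":[0,0,0]},{"gripper":1,"linear":[0.8,-0.29,0.2],"dr":[0,0,0]},{"gripper":1,"linear":[0.8,-0.29,0.2],"dr":[0,0,0]},{"gripper":1,"linear":[0.8,-0.29,0.2],"dr":[0,0,0]},{"gripper":1,"linear":[0.8,-0.29,0.2],"dr":[0,0,0]},{"gripper":1,"linear":[0.8,-0.29,0.2],"dr":[0,0,0]},{"gripper":1,"linear":[0.8,-0.29,0.2],"dr":[0,0,0]},{"gripper":1,"linear":[0,0,0],"dr":[0,0,0]},{"gripper":1,"linear":[0,0,0],"dr":[0,0,0]}]'
python3 -c "
from h import *
go(469,-120,60,43.8)"
```

```text
time_s: 1.1
tcp_pos: [332.8, -391.8, 190.8]
orientation: [-3.141, 0.0, 0.764]
force: [0.7, 0.4, 0.7]
opening: 85.8
gripper_force: 0.0
time_s: 2.02
tcp_pos: [434.4, -185.8, 136.9]
orientation: [-3.141, 0.0, 0.767]
force: [-0.0, -0.4, 0.1]
opening: 85.4
gripper_force: 0.0
pos [ 434.4 -185.8  136.9] rpy [-179.9    0.    44. ] open 85.4 t 2.02
tool shift rows: now [ 2.35 -0.78  2.56]
turn dr z rows 0.03 shift after turn [ 2.35 -0.78  2.56] j7 -0.54
```

```bash
python3 -m creep '[{"gripper":1,"linear":[0.78,-0.26,0],"dr":[0,0,0]},{"gripper":1,"linear":[0.78,-0.26,0],"dr":[0,0,0]},{"gripper":1,"linear":[0.78,-0.26,0],"dr":[0,0,0]},{"gripper":1,"linear":[0,0,1],"dr":[0,0,0]},{"gripper":1,"linear":[0,0,1],"dr":[0,0,0]},{"gripper":1,"linear":[0,0,1],"dr":[0,0,0]},{"gripper":1,"linear":[0,0,0.7],"dr":[0,0,0]},{"gripper":1,"linear":[0,0,0.3],"dr":[0,0,0]},{"gripper":1,"linear":[0,0,0.26],"dr":[0,0,0]},{"gripper":1,"linear":[0,0,0],"dr":[0,0,0]},{"gripper":1,"linear":[0,0,0],"dr":[0,0,0]},{"gripper":1,"linear":[0,0,0],"dr":[0,0,0]}]'
python3 -m creep '[{"gripper":0,"linear":[0,0,0],"dr":[0,0,0]},{"gripper":0,"linear":[0,0,0],"dr":[0,0,0]},{"gripper":0,"linear":[0,0,0],"dr":[0,0,0]},{"gripper":0,"linear":[0,0,0],"dr":[0,0,0]},{"gripper":0,"linear":[0,0,0],"dr":[0,0,0]},{"gripper":0,"linear":[0,0,0],"dr":[0,0,0]},{"gripper":0,"linear":[0,0,0],"dr":[0,0,0]},{"gripper":0,"linear":[0,0,0],"dr":[0,0,0]},{"gripper":0,"linear":[0,0,0],"dr":[0,0,0]},{"gripper":0,"linear":[0,0,0],"dr":[0,0,0]}]'
```

```text
time_s: 3.02
tcp_pos: [469.7, -122.1, 10.8]
orientation: [3.14, -0.001, 0.764]
force: [0.2, 0.1, -0.0]
opening: 85.3
gripper_force: 0.0
time_s: 3.85
tcp_pos: [469.3, -121.8, 10.3]
orientation: [3.14, -0.0, 0.764]
force: [-1.8, 1.1, 7.4]
opening: 49.0
gripper_force: 62.5
```

```bash
python3 -m creep '[{"gripper":0,"linear":[0,0,-0.5],"dr":[0,0,0]},{"gripper":0,"linear":[0,0,-0.8],"dr":[0,0,0]},{"gripper":0,"linear":[0,0,-0.8],"dr":[0,0,0.6]},{"gripper":0,"linear":[0,0,-0.6],"dr":[0,0,0.8]},{"gripper":0,"linear":[0,0,0],"dr":[0,0,0.8]},{"gripper":0,"linear":[0,0,0],"dr":[0,0,0.9]},{"gripper":0,"linear":[0.06,0.9,0],"dr":[0,0,0]},{"gripper":0,"linear":[0.06,0.9,0],"dr":[0,0,0]},{"gripper":0,"linear":[0.06,0.9,0],"dr":[0,0,0]},{"gripper":0,"linear":[0.06,0.9,0],"dr":[0,0,0]},{"gripper":0,"linear":[0.06,0.9,0],"dr":[0,0,0]},{"gripper":0,"linear":[0.06,0.9,0],"dr":[0,0,0]}]'
python3 -m creep '[{"gripper":0,"linear":[0.06,0.9,0],"dr":[0,0,0]},{"gripper":0,"linear":[0.06,0.9,0],"dr":[0,0,0]},{"gripper":0,"linear":[0,0,0],"dr":[0,0,0]},{"gripper":0,"linear":[0,0,0],"dr":[0,0,0]},{"gripper":0,"linear":[0,0,0],"dr":[0,0,0]}]'
python3 -c "
from h import *
go(576,-316,18,25.2); grab('top','soap1')
c=grab('top'); k=max(blobs(masks(c['img'])['green']),key=len,default=None); print(None if k is None else (k.mean(0),rect(c,k,98)))"
```

```text
time_s: 4.85
tcp_pos: [547.8, -264.8, 90.4]
orientation: [-3.142, 0.0, 0.44]
force: [-0.3, 0.9, -1.1]
opening: 48.9
gripper_force: 62.6
time_s: 5.27
tcp_pos: [573.5, -310.2, 90.2]
orientation: [-3.141, 0.0, 0.44]
force: [0.8, 0.7, -1.5]
opening: 48.9
gripper_force: 62.7
pos [ 573.5 -310.2   90.2] rpy [-179.9    0.    25.2] open 48.9 t 5.27
tool shift rows: now [-0.01  0.21  2.4 ]
turn dr z rows 0.0 shift after turn [-0.01  0.21  2.4 ] j7 -0.84
(array([467.2372093 , 381.68837209]), array([  95.2, -292.6,   91.8,   79.1,    2.1]))
```

View pics/soap1.png

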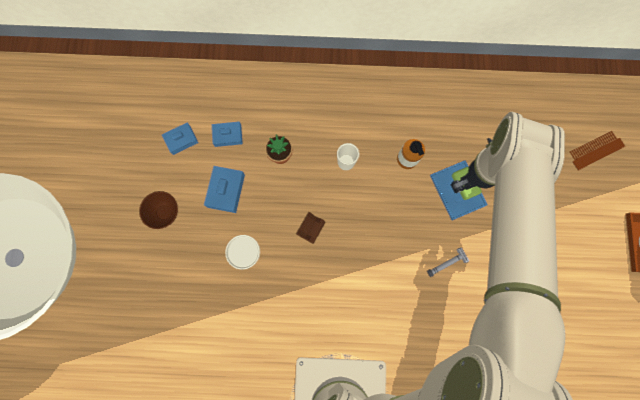

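The top view shows the soap held over the dish at (460,183), and nothing else has been disturbed.

```bash
python3 -m creep '[{"gripper":0,"linear":[-0.02,0.15,0],"dr":[0,0,0]},{"gripper":0,"linear":[0,0.05,0.8],"dr":[0,0,0]},{"gripper":0,"linear":[0,0,0.8],"dr":[0,0,0]},{"gripper":0,"linear":[0,0,0.4],"dr":[0,0,0]},{"gripper":0,"linear":[0,0,0.2],"dr":[0,0,0]},{"gripper":0,"linear":[0,0,0.1],"dr":[0,0,0]},{"gripper":0,"linear":[0,0,0],"dr":[0,0,0]},{"gripper":0,"linear":[0,0,0],"dr":[0,0,0]},{"gripper":0,"linear":[0,0,0],"dr":[0,0,0]}]'
```

```text
time_s: 6.12
tcp_pos: [576.5, -316.9, 22.9]
orientation: [3.14, -0.001, 0.44]
force: [-0.5, 0.5, -1.4]
opening: 49.0
gripper_force: 62.8
```

```bash
python3 -m creep '[{"gripper":0,"linear":[0,0,0.06],"dr":[0,0,0]},{"gripper":0,"linear":[0,0,0.04],"dr":[0,0,0]},{"gripper":0,"linear":[0,0,0],"dr":[0,0,0]},{"gripper":0,"linear":[0,0,0],"dr":[0,0,0]}]'
python3 -m creep '[{"gripper":0,"linear":[0,0,0.03],"dr":[0,0,0]},{"gripper":0,"linear":[0,0,0],"dr":[0,0,0]},{"gripper":0,"linear":[0,0,0],"dr":[0,0,0]}]'
```

```text
time_s: 6.45
tcp_pos: [575.8, -316.6, 18.6]
orientation: [3.142, -0.0, 0.44]
force: [-1.1, 1.0, -0.9]
opening: 49.1
gripper_force: 62.8
time_s: 6.7
tcp_pos: [575.8, -316.7, 18.4]
orientation: [3.141, 0.0, 0.44]
force: [-3.0, 0.0, 5.8]
opening: 48.7
gripper_force: 63.5
```

```bash
python3 -m creep '[{"gripper":0.68,"linear":[0,0,0],"dr":[0,0,0]},{"gripper":0.68,"linear":[0,0,0],"dr":[0,0,0]},{"gripper":0.68,"linear":[0,0,0],"dr":[0,0,0]},{"gripper":0.68,"linear":[0,0,-0.3],"dr":[0,0,0]},{"gripper":0.68,"linear":[0,0,-0.5],"dr":[0,0,0]},{"gripper":0.68,"linear":[0,0,-0.8],"dr":[0,0,0]},{"gripper":0.68,"linear":[0,0,-1],"dr":[0,0,0]},{"gripper":0.68,"linear":[0,0,-1],"dr":[0,0,0]},{"gripper":0.68,"linear":[0,0,-1],"dr":[0,0,0]},{"gripper":1,"linear":[0,0,-0.5],"dr":[0,0,0]},{"gripper":1,"linear":[0,0,0],"dr":[0,0,0]}]'
python3 -c "
from h import *
go(548.5,333,130,-8.8)"
```

```text
time_s: 7.62
tcp_pos: [578.0, -317.4, 177.2]
orientation: [3.135, -0.005, 0.44]
force: [-0.3, -0.6, 0.8]
opening: 80.0
gripper_force: 0.0
pos [ 578.  -317.4  177.2] rpy [179.6  -0.3  25.2] open 80.0 t 7.62
tool shift rows: now [  8.33 -20.04   1.48]
turn dr z rows 5.67 shift after turn [ -4.29 -21.28   1.41] j7 -0.81
```

```bash
python3 -m creep '[{"gripper":1,"linear":[0,0,0],"dr":[0,0,0.9]},{"gripper":1,"linear":[0,0,0],"dr":[0,0,0.9]},{"gripper":1,"linear":[0,0,0],"dr":[0,0,0.9]},{"gripper":1,"linear":[0,0,0],"dr":[0,0,1]},{"gripper":1,"linear":[0,0,0],"dr":[0,0,1]},{"gripper":1,"linear":[0,0,0],"dr":[0,0,0.97]},{"gripper":1,"linear":[-0.2,-0.95,0],"dr":[0,0,0]},{"gripper":1,"linear":[-0.2,-0.95,0],"dr":[0,0,0]},{"gripper":1,"linear":[-0.2,-0.95,0],"dr":[0,0,0]},{"gripper":1,"linear":[-0.2,-0.95,0],"dr":[0,0,0]},{"gripper":1,"linear":[-0.2,-0.95,0],"dr":[0,0,0]},{"gripper":1,"linear":[-0.2,-0.95,0],"dr":[0,0,0]}]'
python3 -m creep '[{"gripper":1,"linear":[-0.2,-0.95,0],"dr":[0,0,0]},{"gripper":1,"linear":[-0.2,-0.95,0],"dr":[0,0,0]},{"gripper":1,"linear":[-0.2,-0.95,0],"dr":[0,0,0]},{"gripper":1,"linear":[-0.2,-0.95,0],"dr":[0,0,0]},{"gripper":1,"linear":[-0.2,-0.95,0],"dr":[0,0,0]},{"gripper":1,"linear":[-0.2,-0.95,0],"dr":[0,0,0]},{"gripper":1,"linear":[-0.2,-0.95,0],"dr":[0,0,0]},{"gripper":1,"linear":[-0.2,-0.95,0],"dr":[0,0,0]},{"gripper":1,"linear":[-0.2,-0.95,0],"dr":[0,0,0]},{"gripper":1,"linear":[-0.2,-0.95,0],"dr":[0,0,0]},{"gripper":1,"linear":[-0.2,-0.95,0],"dr":[0,0,0]},{"gripper":1,"linear":[-0.2,-0.95,0],"dr":[0,0,0]}]'
python3 -m creep '[{"gripper":1,"linear":[-0.2,-0.95,0],"dr":[0,0,0]},{"gripper":1,"linear":[-0.2,-0.95,0],"dr":[0,0,0]},{"gripper":1,"linear":[0,0,0],"dr":[0,0,0]},{"gripper":1,"linear":[0,0,0],"dr":[0,0,0]},{"gripper":1,"linear":[0,0,0],"dr":[0,0,0]}]'
python3 - <<'E'
from h import *
go(548.5,333,130,-8.8)
c=grab('top','cov1')
c2=grab('scene')
a=c['img'][130:230,390:500]; b=c2['img'][130:230,120:240]
cv2.imwrite('pics/soapin.png',np.hstack([cv2.resize(a,(400,364)),cv2.resize(b,(400,364))])[:,:,::-1])
k=max(blobs(masks(c['img'])['green']),key=lambda k:-np.hypot(*(k.mean(0)-(458,190)))); print(rect(c,k,34),box(c,k,34,25.2,8))
k=max(blobs(masks(c2['img'])['green']),key=lambda k:-np.hypot(*(k.mean(0)-(167,226)))); print(rect(c2,k,34),box(c2,k,34,25.2,8))
E
```

```text
time_s: 8.62
tcp_pos: [566.0, -140.7, 171.1]
orientation: [3.141, -0.0, -0.154]
force: [1.3, -0.6, 0.3]
opening: 85.2
gripper_force: 0.0
time_s: 9.62
tcp_pos: [547.4, 208.2, 171.1]
orientation: [3.141, -0.0, -0.154]
force: [0.8, 0.4, 0.3]
opening: 85.6
gripper_force: 0.0
time_s: 10.03
tcp_pos: [544.7, 264.3, 170.7]
orientation: [3.141, -0.0, -0.154]
force: [0.0, -1.4, -0.3]
opening: 85.5
gripper_force: 0.0
pos [544.7 264.3 170.7] rpy [180.   -0.   -8.8] open 85.5 t 10.03
tool shift rows: now [-0.23 -2.28  1.35]
turn dr z rows -0.01 shift after turn [-0.23 -2.28  1.35] j7 -2.4
[ 574.4 -313.8   75.2   50.7   25.4] [ 576.9 -317.8   74.2   41.2]
[ 585.  -312.9   82.6   45.    24.9] [ 577.1 -317.2   64.6   44.1]
```

View pics/soapin.png

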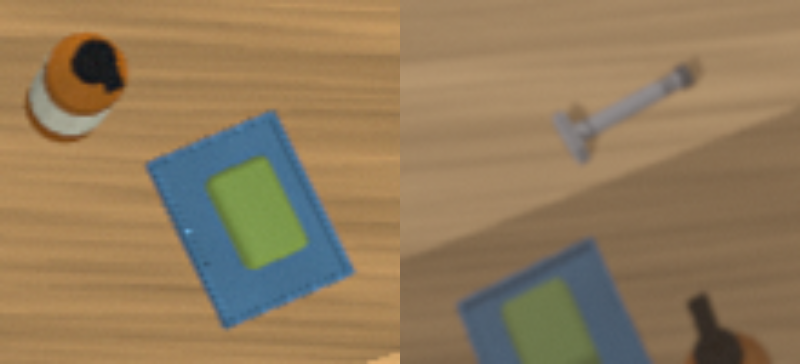

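The soap lies centred and square in the dish, at (577,-317.5) and 25°. Next is the cover's grip.

```bash
python3 -m creep '[{"gripper":1,"linear":[-0.1,-0.8,0],"dr":[0,0,0]},{"gripper":1,"linear":[-0.1,-0.8,0],"dr":[0,0,0]},{"gripper":1,"linear":[-0.03,-0.68,0],"dr":[0,0,0]},{"gripper":1,"linear":[0,0,0.9],"dr":[0,0,0]},{"gripper":1,"linear":[0,0,0.9],"dr":[0,0,0]},{"gripper":1,"linear":[0,0,0.9],"dr":[0,0,0]},{"gripper":1,"linear":[0,0,0],"dr":[0,0,0]},{"gripper":1,"linear":[0,0,0],"dr":[0,0,0]},{"gripper":1,"linear":[0,0,0],"dr":[0,0,0]},{"gripper":1,"linear":[0,0,0],"dr":[0,0,0]}]'
python3 - <<'E'
from h import *
go(548.5,333,55,-8.8)
c=grab('top');c2=grab('scene')
a=c['img'][140:240,170:290]; b=c2['img'][130:230,360:480]
cv2.imwrite('pics/cov2.png',np.hstack([cv2.resize(a,(400,333)),cv2.resize(b,(400,333))])[:,:,::-1])
E
```

```text
time_s: 10.97
tcp_pos: [549.5, 334.0, 92.0]
orientation: [-3.14, -0.003, -0.155]
force: [-0.4, 0.6, 0.7]
opening: 85.7
gripper_force: 0.0
pos [549.5 334.   92. ] rpy [-1.799e+02 -1.000e-01 -8.900e+00] open 85.7 t 10.97
tool shift rows: now [-0.03  0.04  1.23]
turn dr z rows -0.01 shift after turn [-0.03  0.04  1.23] j7 -2.54
```

View pics/cov2.png

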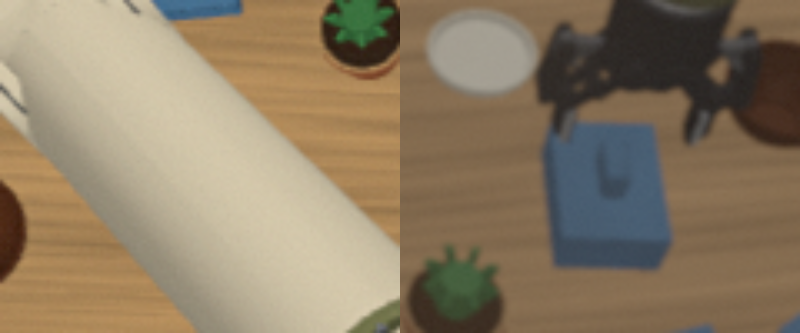

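The fingers straddle the grip bar in the scene view, but joint 7 is close to its limit. I'll take the half turn, which gives the same grasp.

```bash
python3 -m creep '[{"gripper":1,"linear":[0,0,0],"dr":[0,0,-1]},{"gripper":1,"linear":[0,0,0],"dr":[0,0,-1]},{"gripper":1,"linear":[0,0,0],"dr":[0,0,-1]},{"gripper":1,"linear":[0,0,0],"dr":[0,0,-1]},{"gripper":1,"linear":[0,0,0],"dr":[0,0,-1]},{"gripper":1,"linear":[0,0,0],"dr":[0,0,-1]},{"gripper":1,"linear":[0,0,0],"dr":[0,0,-1]},{"gripper":1,"linear":[0,0,0],"dr":[0,0,-1]},{"gripper":1,"linear":[0,0,0],"dr":[0,0,-1]},{"gripper":1,"linear":[0,0,0],"dr":[0,0,-1]}]'
python3 -m creep '[{"gripper":1,"linear":[0,0,0],"dr":[0,0,-1]},{"gripper":1,"linear":[0,0,0],"dr":[0,0,-1]},{"gripper":1,"linear":[0,0,0],"dr":[0,0,-1]},{"gripper":1,"linear":[0,0,0],"dr":[0,0,-1]},{"gripper":1,"linear":[0,0,0],"dr":[0,0,-1]},{"gripper":1,"linear":[0,0,0],"dr":[0,0,-1]},{"gripper":1,"linear":[0,0,0],"dr":[0,0,-1]},{"gripper":1,"linear":[0,0,0],"dr":[0,0,-1]},{"gripper":1,"linear":[0,0,0],"dr":[0,0,-1]},{"gripper":1,"linear":[0,0,0],"dr":[0,0,-1]}]'
python3 -m creep '[{"gripper":1,"linear":[0,0,0],"dr":[0,0,-1]},{"gripper":1,"linear":[0,0,0],"dr":[0,0,-1]},{"gripper":1,"linear":[0,0,0],"dr":[0,0,-1]},{"gripper":1,"linear":[0,0,0],"dr":[0,0,-1]},{"gripper":1,"linear":[0,0,0],"dr":[0,0,-1]},{"gripper":1,"linear":[0,0,0],"dr":[0,0,-1]},{"gripper":1,"linear":[0,0,0],"dr":[0,0,-1]},{"gripper":1,"linear":[0,0,0],"dr":[0,0,-1]},{"gripper":1,"linear":[0,0,0],"dr":[0,0,-1]},{"gripper":1,"linear":[0,0,0],"dr":[0,0,-1]},{"gripper":1,"linear":[0,0,0],"dr":[0,0,0]},{"gripper":1,"linear":[0,0,0],"dr":[0,0,0]}]'
python3 -c "
from h import *
go(548.5,333,55,-8.8)"
```

```text
time_s: 11.9
tcp_pos: [548.9, 333.8, 90.7]
orientation: [3.141, -0.001, 0.898]
force: [0.4, -0.3, 0.4]
opening: 85.4
gripper_force: 0.0
time_s: 12.73
tcp_pos: [549.0, 333.6, 90.7]
orientation: [3.14, 0.0, 1.945]
force: [0.1, -0.5, 1.1]
opening: 85.3
gripper_force: 0.0
time_s: 13.73
tcp_pos: [548.8, 333.6, 90.2]
orientation: [3.141, 0.001, 2.984]
force: [0.4, -0.2, -0.0]
opening: 85.4
gripper_force: 0.0
pos [548.8 333.6  90.2] rpy [180.   0. 171.] open 85.4 t 13.73
tool shift rows: now [ 0.01 -0.02  1.17]
turn dr z rows -0.04 shift after turn [ 0.01 -0.02  1.17] j7 0.35
```

```bash
python3 -m creep '[{"gripper":1,"linear":[0,0,0.7],"dr":[0,0,0]},{"gripper":1,"linear":[0,0,0.37],"dr":[0,0,0]},{"gripper":1,"linear":[0,0,0.1],"dr":[0,0,0]},{"gripper":0.7,"linear":[0,0,0],"dr":[0,0,0]},{"gripper":0.5,"linear":[0,0,0],"dr":[0,0,0]},{"gripper":0.4,"linear":[0,0,0],"dr":[0,0,0]}]'
python3 -m creep '[{"gripper":0,"linear":[0,0,0],"dr":[0,0,0]},{"gripper":0,"linear":[0,0,0],"dr":[0,0,0]},{"gripper":0,"linear":[0,0,0],"dr":[0,0,0]},{"gripper":0,"linear":[0,0,0],"dr":[0,0,0]},{"gripper":0,"linear":[0,0,0],"dr":[0,0,0]},{"gripper":0,"linear":[0,0,0],"dr":[0,0,0]},{"gripper":0,"linear":[0,0,0],"dr":[0,0,0]},{"gripper":0,"linear":[0,0,0],"dr":[0,0,0]}]'
```

```text
time_s: 14.23
tcp_pos: [548.6, 334.0, 55.3]
orientation: [3.141, 0.001, 2.987]
force: [-1.1, 0.7, 1.0]
opening: 51.3
gripper_force: 0.0
time_s: 14.9
tcp_pos: [548.7, 334.0, 55.1]
orientation: [3.141, 0.001, 2.987]
force: [0.6, 0.4, 6.2]
opening: 18.7
gripper_force: 59.6
```

```bash
python3 -m creep '[{"gripper":0,"linear":[0,0,-0.3],"dr":[0,0,0]},{"gripper":0,"linear":[0,0,-0.6],"dr":[0,0,0]},{"gripper":0,"linear":[0,0,-0.8],"dr":[0,0,0]},{"gripper":0,"linear":[0,0,-0.9],"dr":[0,0,0]},{"gripper":0,"linear":[0,0,-0.9],"dr":[0,0,-0.5]},{"gripper":0,"linear":[0,0,-0.9],"dr":[0,0,-0.8]},{"gripper":0,"linear":[0,0,-0.8],"dr":[0,0,-0.9]},{"gripper":0,"linear":[0,0,-0.5],"dr":[0,0,-0.9]},{"gripper":0,"linear":[0,0,0],"dr":[0,0,-0.9]},{"gripper":0,"linear":[0,0,0],"dr":[0,0,-0.9]},{"gripper":0,"linear":[0,0,0],"dr":[0,0,-0.78]},{"gripper":0,"linear":[0.2,-0.45,0],"dr":[0,0,0]}]'
python3 -m creep '[{"gripper":0,"linear":[0.38,-0.9,0],"dr":[0,0,0]},{"gripper":0,"linear":[0.38,-0.9,0],"dr":[0,0,0]},{"gripper":0,"linear":[0.38,-0.9,0],"dr":[0,0,0]},{"gripper":0,"linear":[0.38,-0.9,0],"dr":[0,0,0]},{"gripper":0,"linear":[0.38,-0.9,0],"dr":[0,0,0]},{"gripper":0,"linear":[0.38,-0.9,0],"dr":[0,0,0]},{"gripper":0,"linear":[0.38,-0.9,0],"dr":[0,0,0]},{"gripper":0,"linear":[0.38,-0.9,0],"dr":[0,0,0]},{"gripper":0,"linear":[0.38,-0.9,0],"dr":[0,0,0]},{"gripper":0,"linear":[0.38,-0.9,0],"dr":[0,0,0]}]'
python3 -c "
from h import *
go(576.5,-316.5,61,25.2)"
```

```text
time_s: 15.9
tcp_pos: [547.1, 320.9, 225.4]
orientation: [3.14, -0.001, -2.692]
force: [-0.6, 0.6, -3.0]
opening: 18.8
gripper_force: 59.2
time_s: 16.73
tcp_pos: [560.1, 24.4, 225.4]
orientation: [-3.141, -0.001, -2.701]
force: [0.5, -0.6, -3.6]
opening: 18.6
gripper_force: 59.2
pos [560.1  24.4 225.4] rpy [-1.800e+02 -1.000e-01 -1.547e+02] open 18.6 t 16.73
tool shift rows: now [  4.35 -10.51   5.49]
turn dr z rows 0.01 shift after turn [  4.34 -10.51   5.49] j7 1.47
```

```bash
python3 -m creep '[{"gripper":0,"linear":[0.39,-0.9,0],"dr":[0,0,0]},{"gripper":0,"linear":[0.39,-0.9,0],"dr":[0,0,0]},{"gripper":0,"linear":[0.39,-0.9,0],"dr":[0,0,0]},{"gripper":0,"linear":[0.39,-0.9,0],"dr":[0,0,0]},{"gripper":0,"linear":[0.39,-0.9,0],"dr":[0,0,0]},{"gripper":0,"linear":[0.39,-0.9,0],"dr":[0,0,0]},{"gripper":0,"linear":[0.39,-0.9,0],"dr":[0,0,0]},{"gripper":0,"linear":[0.39,-0.9,0],"dr":[0,0,0]},{"gripper":0,"linear":[0.39,-0.9,0],"dr":[0,0,0]},{"gripper":0,"linear":[0.3,-0.7,0],"dr":[0,0,0]},{"gripper":0,"linear":[0,0,0],"dr":[0,0,0]},{"gripper":0,"linear":[0,0,0],"dr":[0,0,0]}]'
python3 - <<'E'
from h import *
go(576.5,-316.5,61,25.2)
c2=grab('scene');c=grab('top')
b=c2['img'][130:270,120:240];a=c['img'][130:250,400:520]
cv2.imwrite('pics/cov3.png',np.hstack([cv2.resize(a,(400,400)),cv2.resize(b,(343,400))])[:,:,::-1])
E
```

```text
time_s: 17.73
tcp_pos: [569.3, -262.9, 224.9]
orientation: [3.14, -0.001, -2.704]
force: [0.6, 1.6, -3.0]
opening: 18.9
gripper_force: 59.3
pos [ 569.3 -262.9  224.9] rpy [ 179.9   -0.  -154.9] open 18.9 t 17.73
tool shift rows: now [ 0.54 -1.73  5.46]
turn dr z rows -0.02 shift after turn [ 0.54 -1.72  5.46] j7 1.93
```

View pics/cov3.png

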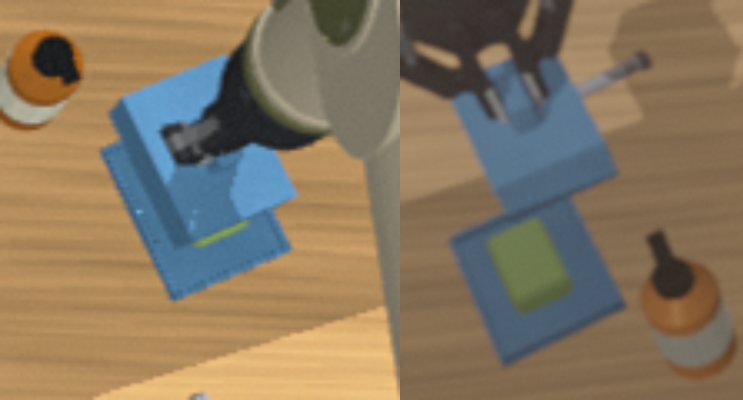

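The cover is held level and parallel to the dish. I'll align it and lower.

```bash
python3 -m creep '[{"gripper":0,"linear":[0.27,-0.8,0],"dr":[0,0,0]},{"gripper":0,"linear":[0.27,-0.8,0],"dr":[0,0,0]},{"gripper":0,"linear":[0,-0.12,0.3],"dr":[0,0,0]},{"gripper":0,"linear":[0,0,0.8],"dr":[0,0,0]},{"gripper":0,"linear":[0,0,0.9],"dr":[0,0,0]},{"gripper":0,"linear":[0,0,0.9],"dr":[0,0,0]},{"gripper":0,"linear":[0,0,0.8],"dr":[0,0,0]},{"gripper":0,"linear":[0,0,0.3],"dr":[0,0,0]},{"gripper":0,"linear":[0,0,0],"dr":[0,0,0]},{"gripper":0,"linear":[0,0,0],"dr":[0,0,0]},{"gripper":0,"linear":[0,0,0],"dr":[0,0,0]}]'
python3 -c "
from h import *
go(576.5,-316.5,61,25.2)"
```

```text
time_s: 18.75
tcp_pos: [578.3, -314.7, 107.5]
orientation: [-3.14, 0.002, -2.7]
force: [-0.3, -0.6, -3.9]
opening: 18.8
gripper_force: 59.3
pos [ 578.3 -314.7  107.5] rpy [-1.799e+02  1.000e-01 -1.547e+02] open 18.8 t 18.75
tool shift rows: now [ 0.08 -0.03  1.55]
turn dr z rows 0.01 shift after turn [ 0.08 -0.03  1.55] j7 1.96
```

```bash
python3 -m creep '[{"gripper":0,"linear":[0.07,-0.02,0.4],"dr":[0,0,0]},{"gripper":0,"linear":[0,0,0.5],"dr":[0,0,0]},{"gripper":0,"linear":[0,0,0.3],"dr":[0,0,0]},{"gripper":0,"linear":[0,0,0.15],"dr":[0,0,0]},{"gripper":0,"linear":[0,0,0],"dr":[0,0,0]},{"gripper":0,"linear":[0,0,0],"dr":[0,0,0]},{"gripper":0,"linear":[0,0,0],"dr":[0,0,0]}]'
python3 -m creep '[{"gripper":0,"linear":[0,0,0.06],"dr":[0,0,0]},{"gripper":0,"linear":[0,0,0.03],"dr":[0,0,0]},{"gripper":0,"linear":[0,0,0],"dr":[0,0,0]},{"gripper":0,"linear":[0,0,0],"dr":[0,0,0]}]'
```

```text
time_s: 19.33
tcp_pos: [576.1, -316.4, 65.5]
orientation: [-3.141, 0.001, -2.701]
force: [0.9, 0.2, -3.2]
opening: 18.5
gripper_force: 59.5
time_s: 19.67
tcp_pos: [575.8, -316.5, 62.4]
orientation: [-3.141, 0.0, -2.701]
force: [1.0, -0.1, -2.3]
opening: 18.7
gripper_force: 59.5
```

```bash
python3 -m creep '[{"gripper":0,"linear":[0,0,0.04],"dr":[0,0,0]},{"gripper":0,"linear":[0,0,0.02],"dr":[0,0,0]},{"gripper":0,"linear":[0,0,0],"dr":[0,0,0]},{"gripper":0,"linear":[0,0,0],"dr":[0,0,0]}]'
python3 -m creep '[{"gripper":0,"linear":[0,0,0.02],"dr":[0,0,0]},{"gripper":0,"linear":[0,0,0],"dr":[0,0,0]},{"gripper":0,"linear":[0,0,0],"dr":[0,0,0]}]'
```

```text
time_s: 20.0
tcp_pos: [575.7, -316.5, 60.5]
orientation: [-3.142, -0.0, -2.701]
force: [0.1, 0.2, -3.2]
opening: 18.5
gripper_force: 59.5
time_s: 20.25
tcp_pos: [575.8, -316.5, 60.2]
orientation: [-3.141, 0.0, -2.701]
force: [-1.1, 0.6, 0.3]
opening: 19.0
gripper_force: 59.8
```

```bash
python3 -m creep '[{"gripper":0,"linear":[0,0,0.01],"dr":[0,0,0]},{"gripper":0,"linear":[0,0,0],"dr":[0,0,0]},{"gripper":0.35,"linear":[0,0,0],"dr":[0,0,0]},{"gripper":0.45,"linear":[0,0,0],"dr":[0,0,0]},{"gripper":0.5,"linear":[0,0,0],"dr":[0,0,0]},{"gripper":0.5,"linear":[0,0,0],"dr":[0,0,0]},{"gripper":0.6,"linear":[0,0,-0.3],"dr":[0,0,0]},{"gripper":0.6,"linear":[0,0,-0.8],"dr":[0,0,0]},{"gripper":1,"linear":[0,0,-1],"dr":[0,0,0]},{"gripper":1,"linear":[0,0,-1],"dr":[0,0,0]},{"gripper":1,"linear":[0,0,-1],"dr":[0,0,0]},{"gripper":1,"linear":[0,0,-0.5],"dr":[0,0,0]}]'
python3 -c "
from h import *
go(645.5,-1.8,190,-90);go(645.5,-1.8,190,25.2)"
```

```text
time_s: 21.25
tcp_pos: [576.8, -316.2, 202.2]
orientation: [-3.139, 0.003, -2.701]
force: [1.4, 0.2, 0.5]
opening: 85.4
gripper_force: 0.0
pos [ 576.8 -316.2  202.2] rpy [-179.8    0.2 -154.7] open 85.4 t 21.25
tool shift rows: now [-6.54  8.5   0.4 ]
turn dr z rows -10.79 shift after turn [-10.48  -2.29   0.45] j7 2.0
pos [ 576.8 -316.2  202.2] rpy [-179.8    0.2 -154.7] open 85.4 t 21.25
tool shift rows: now [-6.54  8.5   0.4 ]
turn dr z rows 0.01 shift after turn [-6.53  8.51  0.4 ] j7 2.0
```

```bash
python3 -m creep '[{"gripper":1,"linear":[-0.59,0.77,0],"dr":[0,0,0]},{"gripper":1,"linear":[-0.59,0.77,0],"dr":[0,0,0]},{"gripper":1,"linear":[-0.59,0.77,0],"dr":[0,0,0]},{"gripper":1,"linear":[-0.59,0.77,0],"dr":[0,0,0]},{"gripper":1,"linear":[-0.59,0.77,0],"dr":[0,0,0]},{"gripper":1,"linear":[-0.59,0.77,0],"dr":[0,0,0]},{"gripper":1,"linear":[-0.59,0.77,0],"dr":[0,0,0]},{"gripper":1,"linear":[-0.59,0.77,0],"dr":[0,0,0]},{"gripper":1,"linear":[-0.59,0.77,0],"dr":[0,0,0]},{"gripper":1,"linear":[-0.59,0.77,0],"dr":[0,0,0]},{"gripper":1,"linear":[-0.59,0.77,0],"dr":[0,0,0]},{"gripper":1,"linear":[0,0,0.5],"dr":[0,0,0]}]'
python3 -m creep '[{"gripper":1,"linear":[0,0,0.5],"dr":[0,0,0]},{"gripper":1,"linear":[0,0,0.5],"dr":[0,0,0]},{"gripper":1,"linear":[0,0,0],"dr":[0,0,0]},{"gripper":1,"linear":[0,0,0],"dr":[0,0,0]}]'
python3 - <<'E'
from h import *
go(645.5,-1.8,38,25.2)
c2=grab('scene');c=grab('top')
b=c2['img'][140:280,240:360];a=c['img'][130:250,400:520]
cv2.imwrite('pics/tum1.png',np.hstack([cv2.resize(a,(400,400)),cv2.resize(b,(343,400))])[:,:,::-1])
for n,c,u in(("top",c,(458,190)),("scene",c2,(167,226))):
    k=min(blobs(masks(c["img"])["blue"]),key=lambda k:np.hypot(*(k.mean(0)-u))); print(n,rect(c,k,14))
E
```

```text
time_s: 22.25
tcp_pos: [644.0, 4.6, 185.7]
orientation: [3.141, 0.005, -2.692]
force: [0.1, 1.5, 1.1]
opening: 85.7
gripper_force: 0.0
time_s: 22.58
tcp_pos: [642.9, -5.4, 151.3]
orientation: [3.141, -0.002, -2.703]
force: [0.8, 0.2, 0.1]
opening: 85.6
gripper_force: 0.0
pos [642.9  -5.4 151.3] rpy [ 1.800e+02 -1.000e-01 -1.549e+02] open 85.6 t 22.58
tool shift rows: now [-0.14  0.07  3.78]
turn dr z rows -0.01 shift after turn [-0.14  0.07  3.78] j7 1.49
top [ 595.  -354.5  140.    39.5   33.5]
scene [ 572.5 -317.4  155.5  101.7   24.9]
```

View pics/tum1.png

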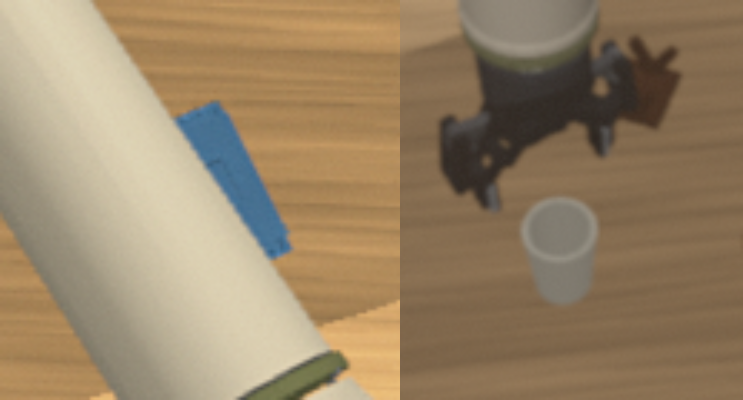

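The open gripper straddles the tumbler's line, with the rim in scene at about (294,221). I'll lower and close.

```bash
python3 -m creep '[{"gripper":1,"linear":[-0.13,0.06,0.4],"dr":[0,0,0]},{"gripper":1,"linear":[0,0,0.8],"dr":[0,0,0]},{"gripper":1,"linear":[0,0,0.8],"dr":[0,0,0]},{"gripper":1,"linear":[0,0,0.8],"dr":[0,0,0]},{"gripper":1,"linear":[0,0,0.6],"dr":[0,0,0]},{"gripper":1,"linear":[0,0,0.3],"dr":[0,0,0]},{"gripper":1,"linear":[0,0,0],"dr":[0,0,0]},{"gripper":1,"linear":[0,0,0],"dr":[0,0,0]}]'
python3 -m creep '[{"gripper":0.8,"linear":[0,0,0],"dr":[0,0,0]},{"gripper":0.7,"linear":[0,0,0],"dr":[0,0,0]},{"gripper":0,"linear":[0,0,0],"dr":[0,0,0]},{"gripper":0,"linear":[0,0,0],"dr":[0,0,0]},{"gripper":0,"linear":[0,0,0],"dr":[0,0,0]},{"gripper":0,"linear":[0,0,0],"dr":[0,0,0]},{"gripper":0,"linear":[0,0,0],"dr":[0,0,0]},{"gripper":0,"linear":[0,0,0],"dr":[0,0,0]}]'
```

```text
time_s: 23.35
tcp_pos: [646.5, -0.1, 42.2]
orientation: [3.141, 0.001, -2.701]
force: [-0.2, 1.0, 0.8]
opening: 85.3
gripper_force: 0.0
time_s: 24.02
tcp_pos: [647.0, 0.3, 43.5]
orientation: [-3.141, 0.002, -2.701]
force: [-1.8, 0.8, 6.0]
opening: 56.7
gripper_force: 62.3
```

```bash
python3 -m creep '[{"gripper":0,"linear":[0,0,-0.2],"dr":[0,0,0]},{"gripper":0,"linear":[0,0,-0.5],"dr":[0,0,0]},{"gripper":0,"linear":[0,0,-0.8],"dr":[0,0,0]},{"gripper":0,"linear":[0,0,-0.8],"dr":[0,0,0]},{"gripper":0,"linear":[0.1,0.3,-0.4],"dr":[0,0,0]},{"gripper":0,"linear":[0.2,0.5,0],"dr":[0,0,0]},{"gripper":0,"linear":[0.3,0.86,0],"dr":[0,0,0]},{"gripper":0,"linear":[0.3,0.86,0],"dr":[0,0,0]},{"gripper":0,"linear":[0.3,0.86,0],"dr":[0,0,0]},{"gripper":0,"linear":[0.3,0.86,0],"dr":[0,0,0]},{"gripper":0,"linear":[0.3,0.86,0],"dr":[0,0,0]},{"gripper":0,"linear":[0.3,0.86,0],"dr":[0,0,0]}]'
python3 -m creep '[{"gripper":0,"linear":[0.3,0.86,0],"dr":[0,0,0]},{"gripper":0,"linear":[0.3,0.86,0],"dr":[0,0,0]},{"gripper":0,"linear":[0.3,0.86,0],"dr":[0,0,0]},{"gripper":0,"linear":[0.3,0.86,0],"dr":[0,0,0]},{"gripper":0,"linear":[0.2,0.7,0],"dr":[0,0,0]},{"gripper":0,"linear":[0.1,0.5,0],"dr":[0,0,0]},{"gripper":0,"linear":[0,0,0],"dr":[0,0,0]},{"gripper":0,"linear":[0,0,0],"dr":[0,0,0]},{"gripper":0,"linear":[0,0,0],"dr":[0,0,0]}]'
python3 - <<'E'
from h import *
go(380.5,274.5,50,25.2)
c2=grab('scene')
b=c2['img'][60:180,320:460]
d=c2['img'][140:280,110:230]
cv2.imwrite('pics/tum2.png',np.hstack([cv2.resize(b,(420,360)),cv2.resize(d,(309,360))])[:,:,::-1])
E
```

```text
time_s: 25.02
tcp_pos: [511.1, 135.6, 122.8]
orientation: [-3.141, -0.0, -2.7]
force: [0.8, 1.0, -2.1]
opening: 57.3
gripper_force: 64.3
time_s: 25.77
tcp_pos: [412.9, 240.7, 122.6]
orientation: [-3.14, -0.0, -2.701]
force: [0.8, -0.0, -1.9]
opening: 56.9
gripper_force: 64.5
pos [412.9 240.7 122.6] rpy [-179.9   -0.  -154.8] open 56.9 t 25.77
tool shift rows: now [0.5  1.48 2.42]
turn dr z rows 0.01 shift after turn [0.5  1.48 2.42] j7 0.98
```

View pics/tum2.png

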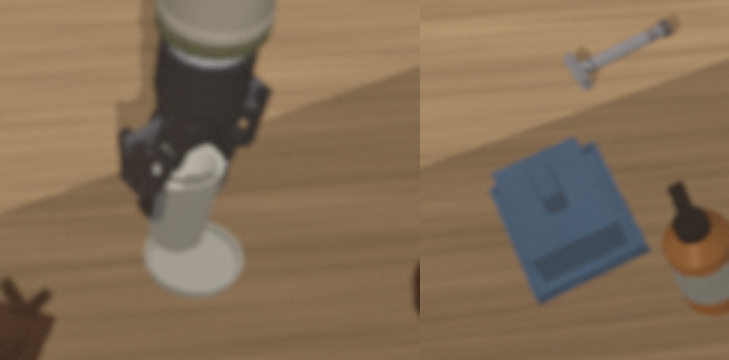

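The tumbler is held over the saucer's edge, and the cover sits square inside the dish's rim. I'll check that the tumbler's lean in the image is only perspective while moving over the saucer.

```bash
python3 -m creep '[{"gripper":0,"linear":[0.2,0.5,0],"dr":[0,0,0]},{"gripper":0,"linear":[0.2,0.5,0],"dr":[0,0,0]},{"gripper":0,"linear":[0.1,0.48,0],"dr":[0,0,0]},{"gripper":0,"linear":[0,0,0.5],"dr":[0,0,0]},{"gripper":0,"linear":[0,0,0.6],"dr":[0,0,0]},{"gripper":0,"linear":[0,0,0.5],"dr":[0,0,0]},{"gripper":0,"linear":[0,0,0.3],"dr":[0,0,0]},{"gripper":0,"linear":[0,0,0],"dr":[0,0,0]},{"gripper":0,"linear":[0,0,0],"dr":[0,0,0]},{"gripper":0,"linear":[0,0,0],"dr":[0,0,0]}]'
python3 - <<'E'
from h import *
go(380.5,274.5,50,25.2)
c2=grab('scene')
print(proj(c2,[[411.5,240,79],[411.5,240,164]]).round(1).tolist(), "pic: foot ~",[320+180/3,60+243/3],"rim",[320+193/3,60+170/3])
b=c2['img'][90:190,330:450]
cv2.imwrite('pics/tum3.png',cv2.resize(b,(480,400))[:,:,::-1])
E
```

```text
time_s: 26.65
tcp_pos: [380.5, 275.6, 66.4]
orientation: [3.141, 0.001, -2.701]
force: [0.1, 0.3, -2.6]
opening: 57.3
gripper_force: 64.6
pos [380.5 275.6  66.4] rpy [ 1.800e+02  1.000e-01 -1.547e+02] open 57.3 t 26.65
tool shift rows: now [ 0.02 -0.03  0.55]
turn dr z rows 0.01 shift after turn [ 0.02 -0.03  0.55] j7 0.84
[[377.9, 137.2], [382.1, 113.6]] pic: foot ~ [380.0, 141.0] rim [384.3333333333333, 116.66666666666666]
```

View pics/tum3.png

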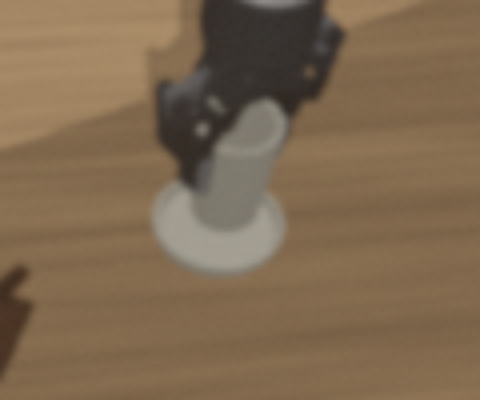

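The lean is perspective, since the predicted and observed axes agree. I'll lower slowly.

```bash
python3 -m creep '[{"gripper":0,"linear":[0,0,0.3],"dr":[0,0,0]},{"gripper":0,"linear":[0,0,0.15],"dr":[0,0,0]},{"gripper":0,"linear":[0,0,0],"dr":[0,0,0]},{"gripper":0,"linear":[0,0,0],"dr":[0,0,0]},{"gripper":0,"linear":[0,0,0],"dr":[0,0,0]}]'
python3 -m creep '[{"gripper":0,"linear":[0,0,0.05],"dr":[0,0,0]},{"gripper":0,"linear":[0,0,0],"dr":[0,0,0]},{"gripper":0,"linear":[0,0,0],"dr":[0,0,0]}]'
```

```text
time_s: 27.12
tcp_pos: [380.3, 275.1, 52.2]
orientation: [3.142, 0.0, -2.701]
force: [0.2, -0.3, -2.2]
opening: 56.9
gripper_force: 64.6
time_s: 27.37
tcp_pos: [380.4, 275.0, 50.6]
orientation: [-3.142, 0.0, -2.701]
force: [-0.4, 0.5, -2.1]
opening: 57.0
gripper_force: 64.6
```

```bash
python3 -m creep '[{"gripper":0,"linear":[0,0,0.04],"dr":[0,0,0]},{"gripper":0,"linear":[0,0,0],"dr":[0,0,0]},{"gripper":0,"linear":[0,0,0],"dr":[0,0,0]}]'
python3 -m creep '[{"gripper":0,"linear":[0,0,0.02],"dr":[0,0,0]},{"gripper":0,"linear":[0,0,0],"dr":[0,0,0]},{"gripper":0,"linear":[0,0,0],"dr":[0,0,0]}]'
python3 -m creep '[{"gripper":0,"linear":[0,0,0.02],"dr":[0,0,0]},{"gripper":0,"linear":[0,0,0],"dr":[0,0,0]},{"gripper":0,"linear":[0,0,0],"dr":[0,0,0]}]'
```

```text
time_s: 27.62
tcp_pos: [380.3, 275.0, 49.4]
orientation: [-3.141, -0.0, -2.701]
force: [0.3, -0.9, -2.4]
opening: 57.2
gripper_force: 64.6
time_s: 27.87
tcp_pos: [380.3, 275.0, 48.8]
orientation: [-3.141, -0.0, -2.701]
force: [0.6, 0.8, -3.1]
opening: 57.3
gripper_force: 64.6
time_s: 28.12
tcp_pos: [380.5, 275.2, 48.5]
orientation: [-3.141, 0.001, -2.701]
force: [-0.1, -0.5, 3.8]
opening: 56.9
gripper_force: 64.3
```

```bash
python3 -m creep '[{"gripper":0.75,"linear":[0,0,0],"dr":[0,0,0]},{"gripper":0.85,"linear":[0,0,0],"dr":[0,0,0]},{"gripper":1,"linear":[0,0,0],"dr":[0,0,0]},{"gripper":1,"linear":[0,0,0],"dr":[0,0,0]},{"gripper":1,"linear":[0,0,-0.3],"dr":[0,0,0]},{"gripper":1,"linear":[0,0,-0.8],"dr":[0,0,0]},{"gripper":1,"linear":[0,0,-1],"dr":[0,0,0]},{"gripper":1,"linear":[0,0,-1],"dr":[0,0,0]},{"gripper":1,"linear":[0,0,-1],"dr":[0,0,0]},{"gripper":1,"linear":[0,0,0],"dr":[0,0,0]}]'
python3 -c "
from h import *
go(368.3,-278.3,120,-59.7)"
```

```text
time_s: 28.95
tcp_pos: [381.6, 277.4, 176.4]
orientation: [3.142, 0.007, -2.7]
force: [1.1, 1.1, 1.4]
opening: 85.3
gripper_force: 0.0
pos [381.6 277.4 176.4] rpy [ 180.     0.4 -154.7] open 85.3 t 28.95
tool shift rows: now [  8.34 -16.55   1.83]
turn dr z rows 14.17 shift after turn [-15.76  -9.73   1.99] j7 1.02
```

```bash
python3 -m creep '[{"gripper":1,"linear":[0,0,0],"dr":[0,0,1]},{"gripper":1,"linear":[0,0,0],"dr":[0,0,1]},{"gripper":1,"linear":[0,0,0],"dr":[0,0,1]},{"gripper":1,"linear":[0,0,0],"dr":[0,0,1]},{"gripper":1,"linear":[0,0,0],"dr":[0,0,1]},{"gripper":1,"linear":[0,0,0],"dr":[0,0,1]},{"gripper":1,"linear":[0,0,0],"dr":[0,0,1]},{"gripper":1,"linear":[0,0,0],"dr":[0,0,1]},{"gripper":1,"linear":[0,0,0],"dr":[0,0,1]},{"gripper":1,"linear":[0,0,0],"dr":[0,0,1]},{"gripper":1,"linear":[0,0,0],"dr":[0,0,1]},{"gripper":1,"linear":[0,0,0],"dr":[0,0,1]}]'
python3 -m creep '[{"gripper":1,"linear":[0,0,0],"dr":[0,0,1]},{"gripper":1,"linear":[0,0,0],"dr":[0,0,1]},{"gripper":1,"linear":[-0.95,-0.21,0],"dr":[0,0,0.17]},{"gripper":1,"linear":[-0.95,-0.21,0],"dr":[0,0,0]},{"gripper":1,"linear":[-0.95,-0.21,0],"dr":[0,0,0]},{"gripper":1,"linear":[-0.95,-0.21,0],"dr":[0,0,0]},{"gripper":1,"linear":[-0.95,-0.21,0],"dr":[0,0,0]},{"gripper":1,"linear":[-0.95,-0.21,0],"dr":[0,0,0]},{"gripper":1,"linear":[-0.95,-0.21,0],"dr":[0,0,0]},{"gripper":1,"linear":[-0.95,-0.21,0],"dr":[0,0,0]},{"gripper":1,"linear":[-0.95,-0.21,0],"dr":[0,0,0]},{"gripper":1,"linear":[-0.95,-0.21,0],"dr":[0,0,0]}]'
python3 -m creep '[{"gripper":1,"linear":[-0.63,-0.76,0],"dr":[0,0,0]},{"gripper":1,"linear":[-0.63,-0.76,0],"dr":[0,0,0]},{"gripper":1,"linear":[-0.63,-0.76,0],"dr":[0,0,0]},{"gripper":1,"linear":[-0.63,-0.76,0],"dr":[0,0,0]},{"gripper":1,"linear":[-0.63,-0.76,0],"dr":[0,0,0]},{"gripper":1,"linear":[-0.63,-0.76,0],"dr":[0,0,0]},{"gripper":1,"linear":[-0.63,-0.76,0],"dr":[0,0,0]},{"gripper":1,"linear":[-0.63,-0.76,0],"dr":[0,0,0]},{"gripper":1,"linear":[-0.63,-0.76,0],"dr":[0,0,0]},{"gripper":1,"linear":[0,0,0],"dr":[0,0,0]},{"gripper":1,"linear":[0,0,0],"dr":[0,0,0]}]'
python3 - <<'E'
from h import *
go(368.3,-278.3,60,-59.7)
c=grab('top')
for k in blobs(masks(c['img'])['white'],1000,4000):
    u=k.mean(0)
    if abs(u[0]-240)<30: print(u,rect(c,k,12),rect(c,k,90))
b=c['img'][200:300,190:330]
cv2.imwrite('pics/tum4.png',cv2.resize(b,(700,500))[:,:,::-1])
E
```

```text
time_s: 29.95
tcp_pos: [380.1, 275.1, 171.3]
orientation: [-3.142, 0.0, 2.321]
force: [-0.8, -0.2, -0.7]
opening: 85.5
gripper_force: 0.0
time_s: 30.95
tcp_pos: [470.0, -4.0, 171.4]
orientation: [-3.141, 0.001, 2.099]
force: [-0.2, 0.7, 1.0]
opening: 85.4
gripper_force: 0.0
time_s: 31.87
tcp_pos: [377.6, -254.0, 171.2]
orientation: [3.142, -0.0, 2.096]
force: [0.4, 1.5, 0.4]
opening: 85.6
gripper_force: 0.0
pos [ 377.6 -254.   171.2] rpy [180.   -0.  120.1] open 85.6 t 31.87
tool shift rows: now [-0.55 -0.68  3.7 ]
turn dr z rows -0.04 shift after turn [-0.54 -0.68  3.7 ] j7 1.0
```

View pics/tum4.png

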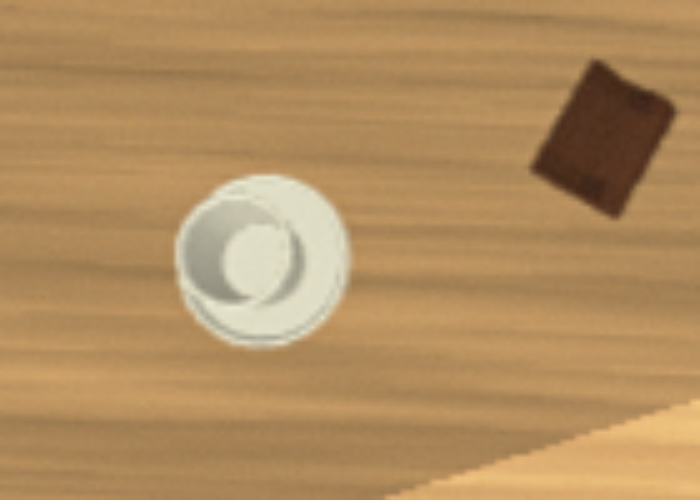

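The tumbler stands upright inside the saucer: foot at crop (258,262), saucer centre at (263,261). Next is the razor.

```bash
python3 -m creep '[{"gripper":1,"linear":[-0.27,-0.34,0],"dr":[0,0,0]},{"gripper":1,"linear":[-0.27,-0.34,0],"dr":[0,0,0]},{"gripper":1,"linear":[0,0,0.7],"dr":[0,0,0]},{"gripper":1,"linear":[0,0,0.9],"dr":[0,0,0]},{"gripper":1,"linear":[0,0,0.9],"dr":[0,0,0]},{"gripper":0.7,"linear":[0,0,0.9],"dr":[0,0,0]},{"gripper":0.7,"linear":[0,0,0.8],"dr":[0,0,0]},{"gripper":0.7,"linear":[0,0,0.5],"dr":[0,0,0]},{"gripper":0.7,"linear":[0,0,0],"dr":[0,0,0]},{"gripper":0.7,"linear":[0,0,0],"dr":[0,0,0]},{"gripper":0.7,"linear":[0,0,0],"dr":[0,0,0]}]'
python3 - <<'E'
from h import *
go(368.3,-278.3,11.5,-59.7)
c2=grab('scene'); c=grab('top')
b=c2['img'][100:220,120:260];a=c['img'][220:320,390:510]
cv2.imwrite('pics/raz1.png',np.hstack([cv2.resize(b,(420,360)),cv2.resize(a,(380,360))])[:,:,::-1])
E
```

```text
time_s: 32.83
tcp_pos: [369.4, -277.9, 31.2]
orientation: [3.141, 0.001, 2.099]
force: [0.0, -0.0, -0.5]
opening: 60.1
gripper_force: 0.0
pos [ 369.4 -277.9   31.2] rpy [1.800e+02 1.000e-01 1.202e+02] open 60.1 t 32.83
tool shift rows: now [ 0.01 -0.04  0.66]
turn dr z rows -0.01 shift after turn [ 0.01 -0.04  0.66] j7 0.91
```

View pics/raz1.png

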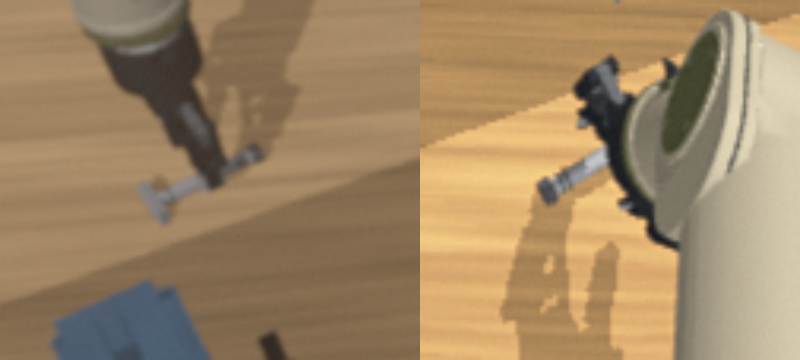

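The fingers straddle the handle's middle in both views. I'll lower and close.

```bash
python3 -m creep '[{"gripper":0.7,"linear":[0,-0.04,0.35],"dr":[0,0,0]},{"gripper":0.7,"linear":[0,0,0.2],"dr":[0,0,0]},{"gripper":0.6,"linear":[0,0,0.06],"dr":[0,0,0]},{"gripper":0.5,"linear":[0,0,0],"dr":[0,0,0]},{"gripper":0.4,"linear":[0,0,0],"dr":[0,0,0]},{"gripper":0.3,"linear":[0,0,0],"dr":[0,0,0]}]'
python3 -m creep '[{"gripper":0,"linear":[0,0,0],"dr":[0,0,0]},{"gripper":0,"linear":[0,0,0],"dr":[0,0,0]},{"gripper":0,"linear":[0,0,0],"dr":[0,0,0]},{"gripper":0,"linear":[0,0,0],"dr":[0,0,0]},{"gripper":0,"linear":[0,0,0],"dr":[0,0,0]},{"gripper":0,"linear":[0,0,0],"dr":[0,0,0]},{"gripper":0,"linear":[0,0,0],"dr":[0,0,0]}]'
```

```text
time_s: 33.43
tcp_pos: [367.9, -278.0, 12.0]
orientation: [3.141, 0.0, 2.099]
force: [-1.1, -0.5, -0.2]
opening: 26.1
gripper_force: 0.0
time_s: 34.02
tcp_pos: [368.1, -278.1, 12.3]
orientation: [3.141, 0.001, 2.099]
force: [-0.1, 1.5, 6.0]
opening: 10.8
gripper_force: 58.6
```

Opening 10.8 mm on a 14 mm handle suggests the pads hold it above its middle. I'll regrip about 3 mm lower.

```bash
python3 -m creep '[{"gripper":0.4,"linear":[0,0,0],"dr":[0,0,0]},{"gripper":0.4,"linear":[0,0,0],"dr":[0,0,0]},{"gripper":0.4,"linear":[0,0,0],"dr":[0,0,0]},{"gripper":0.4,"linear":[0,0,0.1],"dr":[0,0,0]},{"gripper":0.4,"linear":[0,0,0],"dr":[0,0,0]},{"gripper":0.4,"linear":[0,0,0],"dr":[0,0,0]},{"gripper":0.3,"linear":[0,0,0],"dr":[0,0,0]}]'
python3 -m creep '[{"gripper":0,"linear":[0,0,0],"dr":[0,0,0]},{"gripper":0,"linear":[0,0,0],"dr":[0,0,0]},{"gripper":0,"linear":[0,0,0],"dr":[0,0,0]},{"gripper":0,"linear":[0,0,0],"dr":[0,0,0]},{"gripper":0,"linear":[0,0,0],"dr":[0,0,0]},{"gripper":0,"linear":[0,0,0],"dr":[0,0,0]}]'
```

```text
time_s: 34.6
tcp_pos: [367.7, -277.9, 8.8]
orientation: [-3.142, -0.0, 2.098]
force: [0.9, 0.4, -0.4]
opening: 25.9
gripper_force: 0.0
time_s: 35.1
tcp_pos: [367.9, -278.0, 9.1]
orientation: [3.141, 0.0, 2.099]
force: [-1.0, 1.0, 4.7]
opening: 11.8
gripper_force: 58.5
```

```bash
python3 -m creep '[{"gripper":0,"linear":[0,0,-0.3],"dr":[0,0,0]},{"gripper":0,"linear":[0,0,-0.6],"dr":[0,0,0]},{"gripper":0,"linear":[0,0,-0.9],"dr":[0,0,0]},{"gripper":0,"linear":[0,0,-0.9],"dr":[0,0,0]},{"gripper":0,"linear":[0,0,-0.5],"dr":[0,0,-0.6]},{"gripper":0,"linear":[0,0,0],"dr":[0,0,-0.9]},{"gripper":0,"linear":[0,0,0],"dr":[0,0,-0.9]},{"gripper":0,"linear":[0,0,0],"dr":[0,0,-0.9]},{"gripper":0,"linear":[0,0,0],"dr":[0,0,-0.9]},{"gripper":0,"linear":[0,0,0],"dr":[0,0,-0.8]},{"gripper":0,"linear":[0,0,0],"dr":[0,0,-0.5]},{"gripper":0,"linear":[0.1,0.4,0],"dr":[0,0,0]}]'
python3 -m creep '[{"gripper":0,"linear":[0.2,0.9,0],"dr":[0,0,0]},{"gripper":0,"linear":[0.2,0.9,0],"dr":[0,0,0]},{"gripper":0,"linear":[0.2,0.9,0],"dr":[0,0,0]},{"gripper":0,"linear":[0.2,0.9,0],"dr":[0,0,0]},{"gripper":0,"linear":[0.2,0.9,0],"dr":[0,0,0]},{"gripper":0,"linear":[0.2,0.9,0],"dr":[0,0,0]},{"gripper":0,"linear":[0.2,0.9,0],"dr":[0,0,0]},{"gripper":0,"linear":[0.2,0.9,0],"dr":[0,0,0]},{"gripper":0,"linear":[0.2,0.9,0],"dr":[0,0,0]},{"gripper":0,"linear":[0.2,0.9,0],"dr":[0,0,0]},{"gripper":0,"linear":[0,0,0],"dr":[0,0,0]},{"gripper":0,"linear":[0,0,0],"dr":[0,0,0]}]'
python3 - <<'E'
from h import *
go(454.5,92,31,-26.5)
c2=grab('scene')
cv2.imwrite('pics/raz2.png',cv2.resize(c2['img'][100:220,240:380],(700,600))[:,:,::-1])
E
```

```text
time_s: 36.1
tcp_pos: [369.7, -267.3, 105.1]
orientation: [-3.141, -0.0, 2.674]
force: [-0.3, -0.0, -1.3]
opening: 12.0
gripper_force: 58.5
time_s: 37.1
tcp_pos: [438.2, 4.2, 105.1]
orientation: [3.142, -0.0, 2.677]
force: [-0.4, 0.7, -2.0]
opening: 11.2
gripper_force: 58.7
pos [438.2   4.2 105.1] rpy [180.   -0.  153.4] open 11.2 t 37.1
tool shift rows: now [0.83 2.86 2.47]
turn dr z rows -0.02 shift after turn [0.82 2.86 2.47] j7 0.89
```

View pics/raz2.png

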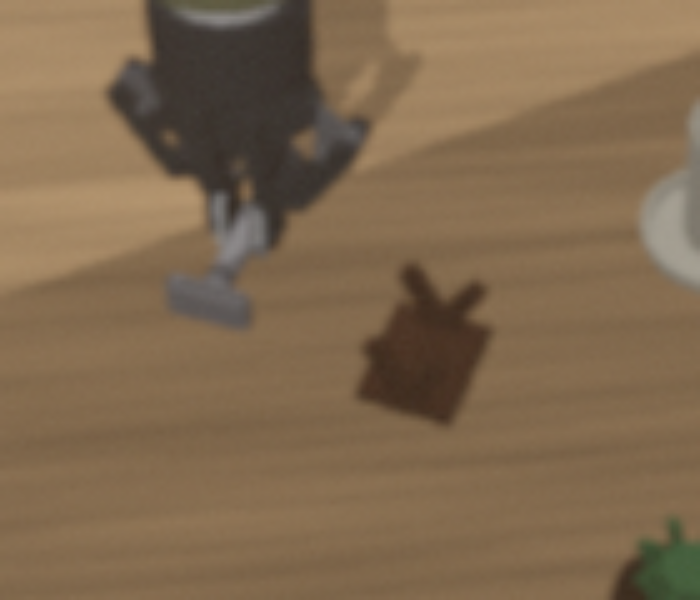

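The razor is held level with its head toward the camera, and the rest is ahead and clear. That was picture 14, so I'll rely on numbers from here.

```bash
python3 -m creep '[{"gripper":0,"linear":[0.2,0.7,0],"dr":[0,0,0]},{"gripper":0,"linear":[0.2,0.8,0],"dr":[0,0,0]},{"gripper":0,"linear":[0.2,0.7,0],"dr":[0,0,0]},{"gripper":0,"linear":[0.2,0.6,0],"dr":[0,0,0]},{"gripper":0,"linear":[0,0,0.5],"dr":[0,0,0]},{"gripper":0,"linear":[0,0,0],"dr":[0,0,0]},{"gripper":0,"linear":[0,0,0],"dr":[0,0,0]},{"gripper":0,"linear":[0,0,0],"dr":[0,0,0]}]'
python3 - <<'E'
from h import *
go(455,91.5,31,-26.5)
T,S=[dict(np.load(f"pics/{n}0.npz")) for n in("top","scene")]
m=masks(S['img'])['dark']; k=min(blobs(m),key=lambda k:np.hypot(*(k.mean(0)-(325,169))))
# lower (camera-side) base corners in the scene view, from the contour's extreme points
e=np.array([np.cos(np.radians(-26.5)),np.sin(np.radians(-26.5))]);f=np.array([-e[1],e[0]])
P=ray(S,k,0)[:,:2]; Q=ray(S,k,8)[:,:2]
print("base front x edge",(P@e).max()-35,"centre along e",np.array([455,91.5])@e,"y extents z8",(Q@f).min()+28, (Q@f).max()-28,"centre along f",np.array([455,91.5])@f)
h=cv2.cvtColor(T['img'],cv2.COLOR_RGB2HSV); m=cv2.inRange(h,(0,60,0),(16,255,110)); k=min(blobs(m),key=lambda k:np.hypot(*(k.mean(0)-(311,227))))
P=ray(T,k,0)[:,:2]; Q=ray(T,k,46)[:,:2]; print("top: near edge",(P@e).min()+35,"far",(Q@e).max()-32,rect(T,k,8), "f",(ray(T,k,8)[:,:2]@f).min()+28,(ray(T,k,8)[:,:2]@f).max()-28)
E
```

```text
time_s: 37.82
tcp_pos: [454.8, 86.7, 90.1]
orientation: [-3.141, -0.0, 2.672]
force: [-0.0, -1.7, -1.2]
opening: 11.6
gripper_force: 58.7
pos [454.8  86.7  90.1] rpy [-180.    -0.   153.1] open 11.6 t 37.82
tool shift rows: now [0.06 0.15 1.97]
turn dr z rows -0.06 shift after turn [0.06 0.15 1.97] j7 0.61
base front x edge 359.8265701139444 centre along e 366.36803462937394 y extents z8 283.65582963800273 282.3844654824993 centre along f 284.9064990515483
top: near edge 365.8640208610118 far 363.6717659297493 [454.1  91.3  70.5  54.4 -27.5] f 285.1268988976761 283.95527979625945
```

```bash
python3 -m creep '[{"gripper":0,"linear":[0.13,0.12,0.3],"dr":[0,0,0]},{"gripper":0,"linear":[0,0,0.5],"dr":[0,0,0]},{"gripper":0,"linear":[0,0,0.4],"dr":[0,0,0]},{"gripper":0,"linear":[0,0,0.2],"dr":[0,0,0]},{"gripper":0,"linear":[0,0,0],"dr":[0,0,0]},{"gripper":0,"linear":[0,0,0],"dr":[0,0,0]},{"gripper":0,"linear":[0,0,0],"dr":[0,0,0]}]'
python3 -m creep '[{"gripper":0,"linear":[0,0,0.1],"dr":[0,0,0]},{"gripper":0,"linear":[0,0,0.1],"dr":[0,0,0]},{"gripper":0,"linear":[0,0,0],"dr":[0,0,0]},{"gripper":0,"linear":[0,0,0],"dr":[0,0,0]}]'
```

```text
time_s: 38.4
tcp_pos: [453.4, 92.9, 48.5]
orientation: [3.141, 0.001, 2.674]
force: [0.1, -0.5, -1.9]
opening: 11.4
gripper_force: 58.7
time_s: 38.73
tcp_pos: [452.9, 93.0, 41.8]
orientation: [-3.141, -0.0, 2.675]
force: [-1.4, -0.3, -0.4]
opening: 11.5
gripper_force: 58.7
```

```bash
python3 -m creep '[{"gripper":0,"linear":[0,-0.04,0.1],"dr":[0,0,0]},{"gripper":0,"linear":[0,0,0.06],"dr":[0,0,0]},{"gripper":0,"linear":[0,0,0],"dr":[0,0,0]},{"gripper":0,"linear":[0,0,0],"dr":[0,0,0]}]'
python3 -m creep '[{"gripper":0,"linear":[0,0,0.06],"dr":[0,0,0]},{"gripper":0,"linear":[0,0,0.04],"dr":[0,0,0]},{"gripper":0,"linear":[0,0,0],"dr":[0,0,0]},{"gripper":0,"linear":[0,0,0],"dr":[0,0,0]}]'
```

```text
time_s: 39.07
tcp_pos: [452.4, 91.9, 37.0]
orientation: [-3.141, -0.0, 2.674]
force: [-0.2, -0.1, -0.9]
opening: 11.3
gripper_force: 58.7
time_s: 39.4
tcp_pos: [453.0, 92.4, 34.4]
orientation: [3.141, 0.001, 2.675]
force: [1.6, 2.8, 0.5]
opening: 11.4
gripper_force: 58.9
```

```bash
python3 -m creep '[{"gripper":0,"linear":[0,0.04,0.04],"dr":[0,0,0]},{"gripper":0,"linear":[0,0,0.03],"dr":[0,0,0]},{"gripper":0,"linear":[0,0,0],"dr":[0,0,0]},{"gripper":0,"linear":[0,0,0],"dr":[0,0,0]}]'
python3 -m creep '[{"gripper":0,"linear":[0,0,0.02],"dr":[0,0,0]},{"gripper":0,"linear":[0,0,0],"dr":[0,0,0]},{"gripper":0,"linear":[0,0,0],"dr":[0,0,0]}]'
```

```text
time_s: 39.73
tcp_pos: [453.5, 93.4, 32.2]
orientation: [3.141, 0.001, 2.675]
force: [2.5, 3.0, 2.5]
opening: 11.7
gripper_force: 59.0
time_s: 39.98
tcp_pos: [453.6, 93.5, 31.8]
orientation: [3.14, 0.001, 2.675]
force: [1.3, 4.6, 4.4]
opening: 11.6
gripper_force: 59.3
```

```bash
python3 -m creep '[{"gripper":0,"linear":[0,0.04,0],"dr":[0,0,0]},{"gripper":0,"linear":[0,0,0],"dr":[0,0,0]},{"gripper":0,"linear":[0,0,0],"dr":[0,0,0]}]'
python3 -m creep '[{"gripper":0.25,"linear":[0,0,0],"dr":[0,0,0]},{"gripper":0.35,"linear":[0,0,0],"dr":[0,0,0]},{"gripper":0.45,"linear":[0,0,0],"dr":[0,0,0]},{"gripper":0.5,"linear":[0,0,0],"dr":[0,0,0]},{"gripper":0.5,"linear":[0,0,0],"dr":[0,0,0]},{"gripper":0.5,"linear":[0,0,-0.3],"dr":[0,0,0]},{"gripper":0.5,"linear":[0,0,-0.6],"dr":[0,0,0]},{"gripper":0.5,"linear":[0,0,-0.9],"dr":[0,0,0]},{"gripper":0.5,"linear":[0,0,-1],"dr":[0,0,0]},{"gripper":0.5,"linear":[0,0,-1],"dr":[0,0,0]},{"gripper":0.5,"linear":[0,0,-1],"dr":[0,0,0]},{"gripper":0.5,"linear":[0,0,-0.5],"dr":[0,0,0]}]'
python3 -m creep '[{"gripper":0.8,"linear":[0.2,-0.9,0],"dr":[0,0,0]},{"gripper":0.8,"linear":[0.2,-0.9,0],"dr":[0,0,0]},{"gripper":0.8,"linear":[0.2,-0.9,0],"dr":[0,0,0]},{"gripper":0.8,"linear":[0,-0.9,0],"dr":[0,0,0]},{"gripper":0.8,"linear":[0,-0.9,0],"dr":[0,0,0]},{"gripper":0.8,"linear":[0,-0.9,0],"dr":[0,0,0]},{"gripper":0.8,"linear":[0,-0.9,0],"dr":[0,0,0]},{"gripper":0.8,"linear":[-0.2,-0.9,0],"dr":[0,0,0]},{"gripper":0.8,"linear":[-0.2,-0.9,0],"dr":[0,0,0]},{"gripper":0.8,"linear":[-0.2,-0.9,0],"dr":[0,0,0]},{"gripper":0.8,"linear":[0,0,0],"dr":[0,0,0]},{"gripper":0.8,"linear":[0,0,0],"dr":[0,0,0]}]'
python3 - <<'E'
from h import *
go(455,91.5,31,-26.5)
e=np.array([np.cos(np.radians(-26.5)),np.sin(np.radians(-26.5)),0]); r0=np.array([453.5,92.3,0])
for n in("top","scene"):
    c=grab(n,n+"_end"); np.savez(f"pics/{n}_end.npz",**c)
    h=cv2.cvtColor(c["img"],cv2.COLOR_RGB2HSV); grey=cv2.inRange(h,(0,0,60),(180,70,255))
    u=proj(c,r0+[0,0,32])[0]
    for k in blobs(grey,15,3000):
        if np.hypot(*(k.mean(0)-u))<35:
            P=ray(c,k,32)-r0; f=np.array([-e[1],e[0],0]); print(n,"grey blob e",(P@e).min().round(1),(P@e).max().round(1),"f",(P@f).min().round(1),(P@f).max().round(1),"rect",rect(c,k,32))
    for m,lst in(("blue",[(560,-300)]),("dark",[(480,507)])):
        pass
E
```

```text
time_s: 40.23
tcp_pos: [453.6, 93.9, 31.3]
orientation: [-3.141, 0.0, 2.674]
force: [2.5, 1.7, 3.4]
opening: 11.8
gripper_force: 59.2
time_s: 41.23
tcp_pos: [454.4, 94.9, 194.2]
orientation: [3.14, 0.003, 2.675]
force: [1.2, 0.1, 1.0]
opening: 42.5
gripper_force: 0.0
time_s: 42.23
tcp_pos: [331.7, -147.4, 190.8]
orientation: [3.141, 0.0, 2.672]
force: [0.0, 0.9, -0.5]
opening: 67.9
gripper_force: 0.0
pos [ 331.7 -147.4  190.8] rpy [180.    0.  153.1] open 67.9 t 42.23
tool shift rows: now [-0.06  8.96  5.33]
turn dr z rows -0.06 shift after turn [-0.12  8.96  5.33] j7 1.55
top grey blob e -55.8 57.7 f -21.9 20.9 rect [453.5  89.5 113.6  42.6 -24.3]
scene grey blob e -62.3 61.9 f -24.3 22.6 rect [452.   84.4 125.3  45.4 -18.3]
```

Run:
```python
from h import *
a=np.radians(-26.5); e=np.array([np.cos(a),np.sin(a),0]); f=np.array([-e[1],e[0],0]); r0=np.array([453.5,92.3,0])
for n in("top","scene"):
    c=dict(np.load(f"pics/{n}_end.npz")); z0=dict(np.load(f"pics/{n}0.npz"))
    h=cv2.cvtColor(c["img"],cv2.COLOR_RGB2HSV); grey=cv2.inRange(h,(0,0,60),(180,70,255))
    v,u=np.nonzero(grey); P=ray(c,np.c_[u,v],32)-r0; E_,F_=P@e,P@f; ok=(abs(E_)<70)&(abs(F_)<30)
    for lo,hi in((-60,-45),(-45,-30),(-18,18),(30,42),(46,62)):
        s=ok&(E_>lo)&(E_<hi); print(n,lo,hi,s.sum(),"f mean",F_[s].mean().round(1),"range",F_[s].min().round(1),F_[s].max().round(1))
    d=cv2.absdiff(c["img"],z0["img"]).max(2)
    for nm,X in(("bowl",[478,507,25]),("pump",[650,-170,70]),("plant",[660,190,50])):
        q=proj(c,X)[0].astype(int); w=d[q[1]-28:q[1]+28,q[0]-25:q[0]+25]; print(n,nm,"diff px",int((w>40).sum()))
    for k in blobs(masks(c["img"])["blue"],800): print(n,"blue",k.mean(0).round(),rect(c,k,14),"cover/dish")
c=dict(np.load("pics/top_end.npz")); hsv=cv2.cvtColor(c["img"],cv2.COLOR_RGB2GRAY)
print("gap check: cover roof edges predicted vs dish"); e2=cv2.Canny(cv2.resize(hsv[150:230,420:500],None,fx=4,fy=4,interpolation=cv2.INTER_CUBIC),20,60)
L=cv2.HoughLinesP(e2,1,np.pi/180,40,minLineLength=80,maxLineGap=15)
for l in L[:,0]:
    q=(l.reshape(2,2)+.5)/4-.5+[420,150]; print(ray(c,q,47)[:,:2].round(0).tolist(), np.degrees(np.arctan2(*(np.diff(ray(c,q,47)[:,:2],axis=0)[0][::-1]))).round(1))
```

```text
top -60 -45 25 f mean 0.6 range -7.9 9.0
top -45 -30 29 f mean -0.2 range -7.2 7.4
top -18 18 79 f mean -0.6 range -8.6 7.1
top 30 42 22 f mean -0.6 range -6.8 5.5
top 46 62 70 f mean -0.4 range -21.9 20.9
top bowl diff px 0
top pump diff px 0
top plant diff px 0
top blue [458. 190.] [ 575.2 -315.7  138.6  111.9   25. ] cover/dish
scene -60 -45 23 f mean 0.5 range -6.9 8.3
scene -45 -30 23 f mean 0.1 range -7.4 7.7
scene -18 18 68 f mean -0.3 range -8.7 8.3
scene 30 42 37 f mean -1.6 range -20.5 18.4
scene 46 62 82 f mean 0.9 range -24.3 22.6
scene bowl diff px 0
scene pump diff px 0
scene plant diff px 0
scene blue [166. 224.] [ 572.3 -317.8  155.1  101.5   25.3] cover/dish
gap check: cover roof edges predicted vs dish
[[599.0, -229.0], [485.0, -282.0]] -154.9
[[640.0, -333.0], [541.0, -379.0]] -154.9
[[608.0, -230.0], [485.0, -288.0]] -154.7
[[601.0, -233.0], [484.0, -288.0]] -155.0
[[607.0, -228.0], [651.0, -322.0]] -64.7
[[491.0, -305.0], [530.0, -384.0]] -64.1
[[483.0, -287.0], [530.0, -384.0]] -64.0
[[605.0, -227.0], [496.0, -278.0]] -155.0
[[615.0, -344.0], [541.0, -379.0]] -154.8
```

```bash
python3 -c "
from rig import job
print(job.finish_job())"
```

```text
the job is handed in; nothing more can be done
None
```

I handed the job in after about 42 s with everything placed in the order asked: soap flat in the dish, cover over it inside the rim, tumbler upright in its stand, razor in both forks with head and collar clear. The last pictures showed the bowl, pump bottle and plant unmoved, and the gripper was empty and clear.

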